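Close the anaerobic jar and wind its clamp knob until the clutch clicks

ROBOT

A 7-joint arm with a two-finger parallel gripper is mounted at the origin on a cart in front of the work surface, level with it; the furniture and walls round the work are solid. World frame = base frame: x ahead of the robot, y to its left, z up, the work surface at z = 0. Lengths are in m, angles in rad, forces in N, time in s.
With the tool pointing down it reaches from about 0.425 to 0.925 m from the base axis. Payload 6.8 kg.
Tool frame: the origin (TCP) lies between the finger pads; the fingertips stand finger_overhang ahead of it and the grasp point (between the pads) lies 6 mm ahead of it (finger_overhang is the distance from the TCP to the fingertips, in m); z points along the fingers, y is the line along which they close (so a half turn about z gives the same grasp; the last joint's range is limited). The gripper opens to 85 mm and grips with 20 to 120 N. Pads are 22 mm wide; open, the fingers measure 114 mm over their backs; the gripper's body (76 mm by 85 mm) begins 54 mm behind the grasp point. The pads swing forward as they close: fully open they stand 13 mm farther back than shut.
Start: joints at [1.201, 0.477, 0.022, 1.555, -0.011, 1.109, -0.083], TCP at [0.175, -0.652, 0.256] pointing down, gripper open.
Joint ranges: [-2.96, 2.96], [-0.34, 2.1], [-1.41, 1.46], [0.24, 2.44], [-1.37, 4.51], [0.17, 1.92], [-2.96, 2.96]. Speed limits (rad/s): [2.39, 2.39, 3.14, 3.14, 3.14, 3.14, 3.14].

INTERFACE

Orientations are given as a unit quaternion [w, x, y, z].
In Python, from station import * gives the robot as it stands.
- The arm moves only by the tool drive_tool, never from a script. Its argument "increments" is a list of rows, each an object of numbers: "claw": the finger opening in m, from 0 to 0.0854; "dx", "dy", "dz": the shift along the tool's x, y, z in m; "wx", "wy", "wz": the turn, a rotation vector about the tool's x, y, z in degrees. A call has 1 to 20 rows; each row shifts and turns the commanded pose from where the row before left it, along the tool's axes as they then stand; what a row does not reach is not made up. A row lasts 1/8 s, in which the tool goes at most 62.5 mm and 10.7 degrees, less where a joint would pass 70% of its speed; a pose out of reach is approached as far as the arm can. A call with a gripper value outside its range is refused whole. The fingers move at their own pace and stop on an object; "newtons" is the grip in N (left out, the last holds). Time passes only in rows, so rows that do not move let the fingers close. It gives the time, the measured TCP pose, the force, the opening and the grip force at its end, in the units of the state.
- get_obs(): the state, without advancing time (a new reading comes with each control period).
- read_camera(name): name is "scene" or "top"; returns (picture, depth): 384x512x3 uint8, red, green, blue; 384x512 float32, m along the optical axis (not along the pixel's ray), 0 where there is no reading.
- calibration(name): a dict with "intrinsics" (3x3 intrinsics, pixels), "k1" (the pictures are not rectified: a ray, as slopes to the right and down, at radius r is drawn at 1 + k1 r^2 times it, then the intrinsics apply), "R" (3x3) and "t" (3): a world point X has camera coordinates R X + t. Camera axes: x right, y down, z forward; pixel columns grow to the right and rows downward; lengths in m; the calibration is good to about 2 mm. A picture is of the moment at which its call begins. calibration takes no time and is no camera call.
- hand_in(): hands the job in; it is judged then, once.
The state is a dict: "t": time; "q": joint angles; "joint_vel": joint speeds; "joint_torque": joint torques, N m; "eef_pos": TCP position; "tool_rot": TCP orientation; "contact_force": force on the tool from outside, world axes, zero at the start; "torque": the same for the moment, N m; "gripper_width": opening from 0.0 (shut) to 1.0 (fully open); "grasp_force": force on a finger pad.
Only numpy, scipy, OpenCV 4.12 (cv2) and the standard library are available. Lean on these libraries where they do the work, as an engineer would, in place of code of your own. Each camera call takes 0.05 s, during which the arm holds its last target. There are 200 camera calls.

TASK

Close the small anaerobic culture jar in its clamp stand: set the loose metal lid squarely home in the jar's mouth, swing the clamp arm over it until the arm is fully home in its catch, then turn the black slip-clutch knob clockwise until you feel its clutch click two or three times, so that the lid stays clamped, and no further. Do not force the lid, and leave the other things on the bench where they are.

Things in the scene. Friction and masses are not known exactly. Their poses are not given: they have to be found in the camera images.
- jar_stand: Fixed clamp stand with the jar: grey base plate 112 x 176 x 12 mm. Origin: on the jar's axis, at bench level; z up. The arm's steel post stands 62 mm from the origin along -y, the catch 56 mm along +y; over -x and +x the jar is free for the fingers. Clear jar, 74 mm across, culture dishes inside.
- jar_mouth (a point): Centre of the jar's mouth, on the top face of its aluminium rim, 100 mm above the bench. Rim 86 mm across outside, 66 mm inside; the bore is 10 mm deep.
- lid: Loose metal lid, 0.3 to 0.5 kg, lying right way up on the bench. Origin: centre of its underside, z up. From below: round spigot 63 mm across, 8 mm high, foot chamfered (1.5 mm play all round in the mouth); disc 84 mm across from 8 to 16 mm; round boss 28 mm across from 16 to 38 mm to hold it by. Home: spigot in the mouth, disc flat on the rim, boss top 30 mm above the rim.
- lid_seat (a point): On the lid's axis at the underside of the disc, 8 mm above the lid's origin; meets jar_mouth when the lid is home.
- clamp_arm (a joint): Angle of the clamp arm, rad: 0 = straight over the jar, at its stop in the catch; grows to 2.0 as it swings out, counter-clockwise from above. Starts swung out, 1.5 to 1.9. A stiff hinge that stays where it is left: 0.22 N m, about 2 N at the handle. Turning the knob clockwise presses the arm to its stop.
- clamp_pivot (a point): On the vertical hinge axis of the clamp arm, at mid height of its steel beam (14 x 14 mm, its top 59 mm above the jar's rim). The post is 18 mm thick, its cap 23 mm across with its top 76.5 mm above the rim. Fingers that reach no lower than 1 mm under the knob's black part clear the post and the catch all round.
- clamp_catch (a point): Top middle of the steel catch that the arm swings into, a C open to the stand's -x side, 26 mm along x and 12 mm along y; 68.5 mm above the jar's rim.
- clamp_handle (a point): On the axis of the upright black handle pin at the arm's free end, 142 mm from the pivot: 12 mm across, 17 mm proud of the beam (lowest 3 mm: a 16 mm collar, drawn only). This point is 9 mm above the beam's top, 8 mm below the pin's top. Its y axis points along the arm away from the pivot.
- knob_grip (a point): On the clamp screw's axis, 62 mm from the pivot, on the jar's axis when the arm is home. Fixed to the arm 105 mm above the jar's rim. The black ribbed knob round it (41 mm across, 30 mm high) spans from 16 mm below to 14 mm above it with the screw fully up, but starts 0 to 6 mm lower, not measured, and sinks 12 mm a turn as it is turned clockwise. No stop: any number of grasps, at any yaw.
- clutch_marks (a point): On the axis, 21.5 mm under knob_grip: two white index marks, on the knob's alloy skirt and the screw's alloy collar, 33 mm across; in line at first, then the knob's runs ahead clockwise 0.52 rad a click. In each click the torque swings from 0.28 down to 0.05 N m. Feel it while turning or in slow nudges of 0.02 rad: at a halt it falls back up to 0.15 N m. Let go, the screw eases a little, then holds.
- screw_exit (a point): On the screw's axis where it leaves the underside of the arm's hub, 42 mm above the jar's rim. The screw's flat foot, 25 mm wide, hangs just below at a height not measured: with the arm home, 0.7 to 3.8 rad of turning the knob bring it onto the lid's boss. Till then the knob drags 0.07 N m; then the torque climbs to 0.28 and the clutch clicks about 1.2, 2.0 and 2.8 rad after the foot meets it.
- culture_dish: Bystander: round culture dish, 60 mm across, 15 mm high; origin under its centre.
- oil_bottle: Bystander: brown bottle with black cap, 31 x 31 x 76 mm; origin under its centre.
- tweezers: Bystander: steel tweezers lying, 130 x 16 x 9 mm along its x; origin under its centre.
- marker_2: Bystander: marker pen lying, 137 x 12 x 13 mm along its x; origin under its centre.
- vial: Bystander: small amber vial with white cap, 23 mm across, 32 mm high; origin under its centre.
- scissors: Bystander: small steel scissors lying, 125 x 57 x 6 mm along its x; origin under its centre.

How it is judged:
On the way, in this order (a step that is already met when the one before it is completed fails the run):
1. the lid is home in the jar's mouth: within 3 mm of its seat and level (distance between lid_seat and jar_mouth below 0.003 m and angle between lid's own z axis and vertical below 0.03 rad), for 0.2 s.
2. the clamp arm is home in its catch (within 0.05 rad of its stop) over the seated lid (value of joint clamp_arm below 0.05 rad and distance between lid_seat and jar_mouth below 0.003 m), for 0.2 s.
3. the clutch has clicked twice, its index marks over 0.7 rad apart, and the screw's foot presses on the lid (horizontal distance between knob_mark and collar_mark above 0.0112 m and contact force between lid and jar_stand above 20 N), for 0.1 s.
At the end, for the whole second after the job is handed in: The lid sits home, level and still (within 3 mm and 0.03 rad), the clamp arm is within 0.05 rad of its stop, the clutch has clicked at least twice (index marks over 0.7 rad apart) and not more than three times (1.8 rad), and the screw still presses the lid with over 10 N (all of step 2 and all of step 3 and angle between lid's own z axis and vertical below 0.03 rad and linear speed of lid below 0.01 m/s); the robot touches nothing.
It fails at once if the clutch is ground on past three clicks, its index marks over 1.8 rad apart (horizontal distance between knob_mark and collar_mark above 0.02553 m).
It fails at once if the lid is forced on the jar with more than 45 N while the arm is not yet home (contact force between lid and jar_stand above 45 N and value of joint clamp_arm above 0.06 rad).
It fails at once if a bystander is moved more than 30 mm (distance of any of culture_dish, oil_bottle, tweezers, marker_2, vial, scissors from where it was at the start of the episode above 0.03 m).
It also fails if it takes over 72 s, if anything falls off the work surface, if the arm or the gripper's body presses on something with over 40 N, if the wrist force passes 120 N, or if a joint passes its speed limit or range.

## Working session

There is one attempt and no reset: what is moved stays moved. The work goes in short steps, Python scripts to look and compute and a tool call to move; the robot and the scene stay as the last step left them, time stands still between calls to the robot, and variables do not carry over. Pictures are saved under pics/ and viewed, at most 10 in all, crops included, and the job is handed in when it is done.

Besides the shell and the picture viewer there is one more tool, called after ">>>" in YAML: its name, and indented under it one key for each argument. drive_tool: Moves the arm, as the interface text tells. Its arguments: {"type":"object","properties":{"increments":{"type":"array","items":{"type":"object","properties":{"claw":{"type":"number"},"dx":{"type":"number"},"dy":{"type":"number"},"dz":{"type":"number"},"wx":{"type":"number"},"wy":{"type":"number"},"wz":{"type":"number"}}}},"newtons":{"type":"number"}},"required":["increments"]}

```bash
ls; mkdir -p pics; python3 - <<'E'
from station import *
import cv2,numpy as np
o=get_obs();print(o)
for n in("scene","top"):
    p,d=read_camera(n);c=calibration(n);print(n,c)
    np.savez(f'{n}0.npz',p=p,d=d)
    cv2.imwrite(f'pics/{n}0.png',cv2.resize(p[:,:,::-1],(800,600),interpolation=cv2.INTER_CUBIC))
E
```

```text
pics
{'t': 0.0, 'q': array([ 1.20092517,  0.47776269,  0.02235458,  1.55646176, -0.01147709,
        1.10925428, -0.08306128]), 'joint_vel': array([-7.49985188e-04,  1.21005615e-03, -2.37305432e-03, -4.26747484e-04,
       -1.14583287e-03,  3.73933021e-04, -5.77807934e-05]), 'joint_torque': array([ 1.15993709e-03, -5.96434164e+01,  1.60810076e+00, -2.81193191e+01,
        1.24890968e-02,  9.44659085e-03, -2.48636252e-05]), 'eef_pos': array([ 0.17452037, -0.65149321,  0.25534668]), 'tool_rot': array([-8.57658505e-04,  9.91442585e-01,  1.30540526e-01, -1.91824264e-04]), 'contact_force': array([-0.29930719,  0.5311866 ,  0.28211062]), 'torque': array([-0.00820394,  0.0178483 , -0.01662025]), 'grasp_force': 0.0, 'gripper_width': 0.995491075943449}
scene {'intrinsics': array([[455.51054241,   0.        , 252.65032447],
       [  0.        , 455.51054241, 193.57798841],
       [  0.        ,   0.        ,   1.        ]]), 'k1': -0.02603823927530872, 'R': array([[-0.81596227, -0.57787255,  0.01639786],
       [-0.37540839,  0.5080837 , -0.77518997],
       [ 0.43962952, -0.63868167, -0.63151533]]), 't': array([0.59998434, 0.14389689, 1.09444391])}
top {'intrinsics': array([[371.2722841 ,   0.        , 256.50495665],
       [  0.        , 371.2722841 , 198.39618355],
       [  0.        ,   0.        ,   1.        ]]), 'k1': 0.03536696095889826, 'R': array([[-0.02233536, -0.99918049,  0.03375622],
       [-0.99667016,  0.01960535, -0.07914681],
       [ 0.07842015, -0.03541159, -0.99629127]]), 't': array([0.33004505, 0.51022723, 1.1231339 ])}
```

View pics/scene0.png

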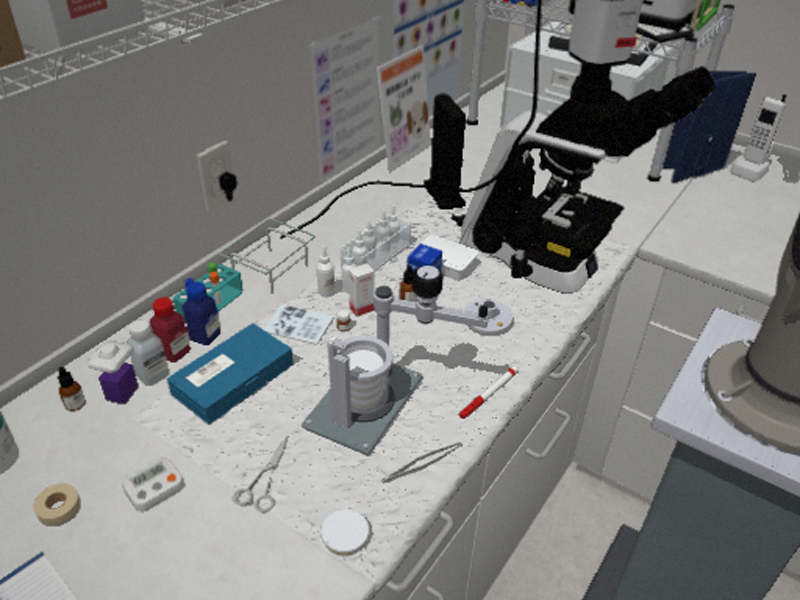

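View pics/top0.png

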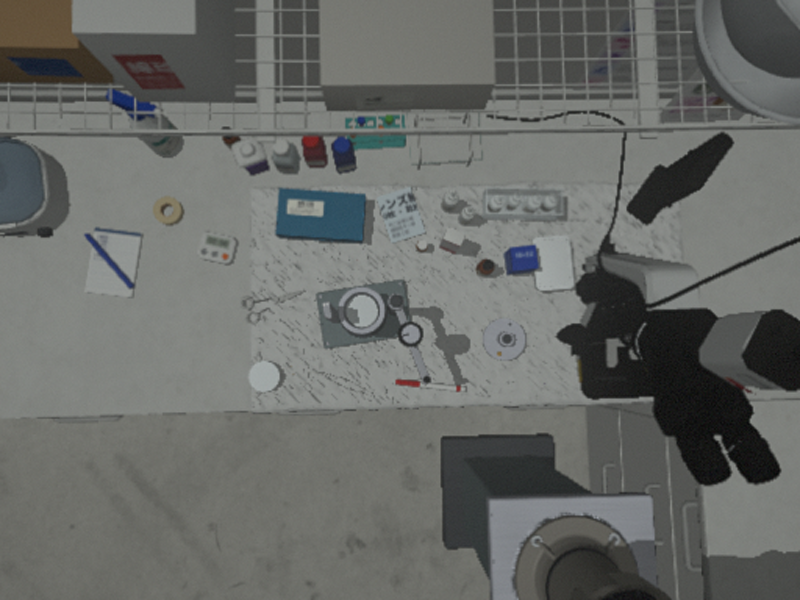

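The scene picture shows the stand at (365,395) in the middle with the clamp arm swung out toward the robot, and a flat disc at (490,318). The top picture shows the jar mouth at (362,312), knob at (410,334), handle at (427,380), lid with boss at (505,339), and the dish at (264,376). Next I measure.

```bash
cat > h.py <<'E'
import numpy as np,cv2
from station import *
def ray(n,u,v):
    c=calibration(n);K=c["intrinsics"];p=np.array([(u-K[0,2])/K[0,0],(v-K[1,2])/K[1,1]])
    s=p.copy()
    for _ in range(9): s=p/(1+c["k1"]*(s@s))
    return c["R"].T@np.r_[s,1], -c["R"].T@c["t"]
def atz(n,u,v,z):
    d,o=ray(n,u,v);return o+d*(z-o[2])/d[2]
def cloud(n,d):
    c=calibration(n);K=c["intrinsics"];v,u=np.mgrid[:384,:512]
    p=np.stack([(u-K[0,2])/K[0,0],(v-K[1,2])/K[1,1]],-1);s=p.copy()
    for _ in range(9): s=p/(1+c["k1"]*(s**2).sum(-1,keepdims=True))
    X=np.concatenate([s,np.ones_like(s[...,:1])],-1)*d[...,None]
    return (X-c["t"])@c["R"]
def proj(n,X):
    c=calibration(n);K=c["intrinsics"];x=c["R"]@np.array(X,float)+c["t"];s=x[:2]/x[2];s=s*(1+c["k1"]*(s@s))
    return K[0,0]*s[0]+K[0,2],K[1,1]*s[1]+K[1,2]
E
python3 - <<'E'
from h import *
f=1/1.5625
for nm,u,v,z in [("lid boss",507,339,.038),("lid disc",504,339,.016),("jar rim",362,312,.1),("pivot cap",397,299,.1765),("knob",410,334,.217),("handle",427,380,.176),("catch",327,313,.1685),("dish",264,376,.015)]:
    print(nm,atz("top",u*f,v*f,z).round(4))
for n in("top","scene"):
    a=np.load(n+"0.npz");P=cloud(n,a["d"]);ok=a["d"]>0
    lid=np.linalg.norm(P[...,:2]-atz("top",504*f,339*f,.016)[:2],axis=-1)<.07
    for lo,hi in[(.010,.022),(.03,.046)]:
        m=ok&lid&(P[...,2]>lo)&(P[...,2]<hi);q=P[m];
        if len(q): print(n,"lid",lo,len(q),np.median(q,0).round(4),q.min(0).round(4),q.max(0).round(4),cv2.minEnclosingCircle(q[:,:2].astype(np.float32)))
    jar=np.linalg.norm(P[...,:2]-atz("top",362*f,312*f,.1)[:2],axis=-1)<.06
    m=ok&jar&(abs(P[...,2]-.1)<.006);q=P[m]
    print(n,"rim",len(q),np.median(q,0).round(4),cv2.minEnclosingCircle(q[:,:2].astype(np.float32)))
a=np.load("top0.npz")["p"]
cr=a[165:260,195:345,::-1];cv2.imwrite("pics/crop1.png",cv2.resize(cr,(800,507),interpolation=cv2.INTER_CUBIC))
E
```

```text
lid boss [0.4553 0.117  0.038 ]
lid disc [0.4559 0.1181 0.016 ]
jar rim [0.5081 0.3926 0.1   ]
pivot cap [0.523  0.331  0.1765]
knob [0.4621 0.3125 0.217 ]
handle [0.3864 0.2839 0.176 ]
catch [0.5023 0.4493 0.1685]
dish [0.3949 0.5853 0.015 ]
top lid 0.01 500 [0.4563 0.1218 0.0163] [0.416  0.0785 0.01  ] [0.496  0.1602 0.0214] ((0.4569815695285797, 0.11957621574401855), 0.04183867201209068)
top lid 0.03 71 [0.4556 0.1197 0.038 ] [0.4432 0.1055 0.0309] [0.4704 0.1325 0.0436] ((0.4568191170692444, 0.11893582344055176), 0.014149310067296028)
top rim 299 [0.5119 0.3966 0.0991] ((0.5127290487289429, 0.3986974358558655), 0.04679012671113014)
scene lid 0.01 320 [0.4415 0.122  0.017 ] [0.4154 0.0795 0.0102] [0.5    0.1638 0.0219] ((0.45746761560440063, 0.12210217863321304), 0.04411699250340462)
scene lid 0.03 62 [0.4533 0.121  0.0389] [0.4438 0.1073 0.0304] [0.4712 0.1357 0.0417] ((0.4579692780971527, 0.12179692834615707), 0.015650449320673943)
scene rim 368 [0.4985 0.3812 0.0998] ((0.5055963397026062, 0.3925397992134094), 0.05918329954147339)
```

View pics/crop1.png

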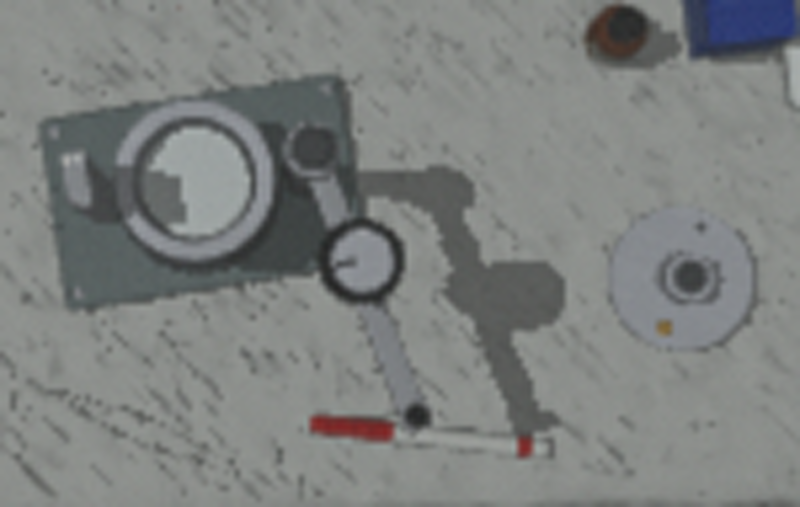

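The crop shows the rim centred at (196,181), cap at (313,148), knob top at (361,260), handle at (418,415), catch at (75,180) and lid at (683,279) with its boss top at (692,276). Before swinging the arm over, I check the microscope's extent.

```bash
python3 - <<'E'
from h import *
g=lambda x,y:(195+(x+.5)/5.333-.5,165+(y+.5)/5.333-.5)
J={}
for nm,x,y,z in [("boss",692,276,.038),("disc",683,279,.016),("rim",196,181,.1),("rimin",195,182,.1),("cap",313,148,.1765),("knob",361,260,.217),("handle",418,415,.176),("catch",75,180,.1685)]:
    J[nm]=atz("top",*g(x,y),z);print(nm,J[nm].round(4))
v=J["cap"]-J["catch"];print("yaw",np.arctan2(v[0],-v[1]),np.hypot(*v[:2]))
th=np.arctan2(v[0],-v[1]);print("jar from cap",J["cap"][:2]+.062*np.array([-np.sin(th),np.cos(th)]),"catch",J["catch"][:2]-.056*np.array([-np.sin(th),np.cos(th)]))
h=J["handle"]-J["cap"];print("arm len",np.hypot(*h[:2]),"ang",np.arctan2(h[1],h[0])-th-np.pi/2)
Q=np.concatenate([cloud(n,np.load(n+"0.npz")["d"])[np.load(n+"0.npz")["d"]>0] for n in("top","scene")])
for zl,zh in[(.03,.15),(.15,.3),(.3,.5),(.5,.9)]:
  print(zl,zh)
  for y in np.arange(-1.0,.7,.1):
    q=Q[(Q[:,2]>zl)&(Q[:,2]<zh)&(Q[:,1]>y)&(Q[:,1]<y+.1)&(Q[:,0]>.15)&(Q[:,0]<1.0)]
    if len(q)>5: print("  y%.1f n%d x1%% %.2f min %.2f"%(y,len(q),np.percentile(q[:,0],1),q[:,0].min()),end=";")
  print()
E
```

```text
boss [0.4571 0.1174 0.038 ]
disc [0.4561 0.1178 0.016 ]
rim [0.5113 0.3934 0.1   ]
rimin [0.5108 0.394  0.1   ]
cap [0.5204 0.3331 0.1765]
knob [0.4632 0.3128 0.217 ]
handle [0.3885 0.2846 0.176 ]
catch [0.5076 0.4509 0.1685]
yaw 0.1089417523528009 0.11845616992279549
jar from cap [0.51369149 0.39475178] catch [0.51364189 0.39520524]
arm len 0.14060356692688022 ang -4.469172668962716
0.03 0.15
  y-0.9 n1113 x1% 0.16 min 0.16;  y-0.8 n808 x1% 0.20 min 0.20;  y-0.7 n1043 x1% 0.28 min 0.22;  y-0.6 n1977 x1% 0.32 min 0.32;  y-0.5 n183 x1% 0.95 min 0.95;  y-0.4 n489 x1% 0.90 min 0.90;  y-0.3 n1621 x1% 0.78 min 0.77;  y-0.2 n2839 x1% 0.35 min 0.35;  y-0.1 n7348 x1% 0.35 min 0.35;  y-0.0 n3994 x1% 0.36 min 0.35;  y0.1 n2465 x1% 0.45 min 0.44;  y0.2 n2123 x1% 0.63 min 0.38;  y0.3 n3240 x1% 0.46 min 0.41;  y0.4 n6675 x1% 0.48 min 0.47;  y0.5 n4849 x1% 0.67 min 0.66;  y0.6 n2455 x1% 0.79 min 0.78;
0.15 0.3
  y-0.9 n2878 x1% 0.21 min 0.20;  y-0.8 n574 x1% 0.21 min 0.21;  y-0.7 n1581 x1% 0.28 min 0.21;  y-0.6 n2709 x1% 0.34 min 0.33;  y-0.5 n527 x1% 0.95 min 0.95;  y-0.4 n699 x1% 0.92 min 0.92; 
[... 379 characters left out ...]
40;  y-0.7 n278 x1% 0.41 min 0.40;  y-0.6 n1023 x1% 0.39 min 0.39;  y-0.5 n57 x1% 0.95 min 0.95;  y-0.4 n183 x1% 0.95 min 0.95;  y-0.3 n351 x1% 0.95 min 0.95;  y-0.2 n2925 x1% 0.26 min 0.25;  y-0.1 n10468 x1% 0.26 min 0.25;  y-0.0 n1166 x1% 0.96 min 0.95;  y0.1 n1454 x1% 0.96 min 0.95;  y0.2 n1669 x1% 0.96 min 0.95;  y0.3 n2005 x1% 0.96 min 0.95;  y0.4 n2444 x1% 0.95 min 0.93;  y0.5 n2365 x1% 0.96 min 0.95;
0.5 0.9
  y-0.2 n161 x1% 0.38 min 0.38;  y-0.1 n3994 x1% 0.39 min 0.38;  y-0.0 n4128 x1% 0.65 min 0.64;  y0.1 n1018 x1% 0.66 min 0.66;  y0.2 n3171 x1% 0.66 min 0.66;  y0.3 n5183 x1% 0.66 min 0.66;  y0.4 n3204 x1% 0.66 min 0.66;  y0.5 n7818 x1% 0.66 min 0.65;  y0.6 n5811 x1% 0.66 min 0.65;
```

```bash
python3 - <<'E'
from h import *
Q=np.concatenate([cloud(n,np.load(n+"0.npz")["d"])[np.load(n+"0.npz")["d"]>0] for n in("top","scene")])
print("zmax rows x, cols y from -.35")
for x in np.arange(.15,.75,.05):
  r=[]
  for y in np.arange(-.35,.2,.05):
    q=Q[(Q[:,0]>x)&(Q[:,0]<x+.05)&(Q[:,1]>y)&(Q[:,1]<y+.05)&(Q[:,2]>.02)]
    r.append("%.2f"%np.percentile(q[:,2],99) if len(q)>4 else " .  ")
  print("%.2f"%x,*r)
E
```

```text
zmax rows x, cols y from -.35
0.15  .    .    .    .    .    .    .    .    .    .    .  
0.20  .    .    .    .    .    .    .    .    .    .    .  
0.25  .    .    .    .   0.41 0.41 0.41  .    .    .    .  
0.30  .    .    .    .   0.40 0.40 0.39  .    .    .    .  
0.35  .    .    .   0.13 0.50 0.50 0.35 0.13  .    .    .  
0.40  .    .    .   0.13 0.51 0.52 0.50 0.13  .   0.04  .  
0.45  .    .    .   0.13 0.50 0.51 0.33 0.13  .   0.04  .  
0.50  .    .    .    .   0.46 0.41 0.34  .    .    .    .  
0.55  .    .    .    .   0.48 0.27 0.25 0.03 0.06 0.07 0.08
0.60  .    .    .    .   0.11 0.13 0.63 0.63 0.06 0.06 0.08
0.65  .    .    .   0.21  .   0.58 0.67 0.68 0.63 0.57 0.57
0.70  .    .   0.21 0.21 0.20 0.55 0.67 0.68 0.64 0.55 0.54
```

>>> drive_tool:
  increments:
    - {"dz": -0.0625}
    - {"dz": -0.0625}

```text
schema error: expected keys claw, dx, dy, dz, wx, wy, wz
```

>>> drive_tool:
  increments:
    - {"claw": 0.0854, "dx": 0, "dy": -0.028, "dz": -0.055, "wx": 0, "wy": 0, "wz": 0}
    - {"claw": 0.0854, "dx": 0, "dy": -0.028, "dz": -0.055, "wx": 0, "wy": 0, "wz": 0}
    - {"claw": 0.0854, "dx": 0, "dy": -0.028, "dz": -0.055, "wx": 0, "wy": 0, "wz": 0}
    - {"claw": 0.0854, "dx": 0, "dy": -0.028, "dz": -0.055, "wx": 0, "wy": 0, "wz": 0}
    - {"claw": 0.0854, "dx": 0, "dy": -0.028, "dz": -0.055, "wx": 0, "wy": 0, "wz": 0}
    - {"claw": 0.0854, "dx": 0, "dy": -0.028, "dz": -0.055, "wx": 0, "wy": 0, "wz": 0}
    - {"claw": 0.0854, "dx": 0, "dy": -0.028, "dz": -0.055, "wx": 0, "wy": 0, "wz": 0}
    - {"claw": 0.0854, "dx": 0, "dy": 0, "dz": 0, "wx": 0, "wy": 0, "wz": 0}
  newtons: 40

```text
t: 1.1
eef_pos: [0.1235, -0.4616, 0.6466]
tool_rot: [0.005, 0.991, 0.131, 0.001]
contact_force: [-0.6, -0.8, -0.5]
gripper_width: 0.999
grasp_force: 0.0
```

>>> drive_tool:
  increments:
    - {"claw": 0.0854, "dx": 0.0585, "dy": -0.0036, "dz": 0, "wx": 0, "wy": 0, "wz": -7}
    - {"claw": 0.0854, "dx": 0.0585, "dy": -0.0036, "dz": 0, "wx": 0, "wy": 0, "wz": -7}
    - {"claw": 0.0854, "dx": 0.0585, "dy": -0.0036, "dz": 0, "wx": 0, "wy": 0, "wz": -7}
    - {"claw": 0.0854, "dx": 0.0585, "dy": -0.0036, "dz": 0, "wx": 0, "wy": 0, "wz": -7}
    - {"claw": 0.0854, "dx": 0, "dy": 0, "dz": 0, "wx": 0, "wy": 0, "wz": 0}

```text
t: 1.72
eef_pos: [0.3308, -0.3466, 0.6397]
tool_rot: [-0.001, 0.929, 0.371, 0.0]
contact_force: [-1.0, 0.2, -0.1]
gripper_width: 1.002
grasp_force: 0.0
```

>>> drive_tool:
  increments:
    - {"claw": 0.0854, "dx": 0.0585, "dy": -0.0036, "dz": 0, "wx": 0, "wy": 0, "wz": -7}
    - {"claw": 0.0854, "dx": 0.0585, "dy": -0.0036, "dz": 0, "wx": 0, "wy": 0, "wz": -7}
    - {"claw": 0.0854, "dx": 0.0585, "dy": -0.0036, "dz": 0, "wx": 0, "wy": 0, "wz": -7}
    - {"claw": 0.0854, "dx": 0.0585, "dy": -0.0036, "dz": 0, "wx": 0, "wy": 0, "wz": -7}
    - {"claw": 0.0854, "dx": 0.0585, "dy": -0.0036, "dz": 0, "wx": 0, "wy": 0, "wz": -7}
    - {"claw": 0.0854, "dx": 0.0585, "dy": -0.0036, "dz": 0, "wx": 0, "wy": 0, "wz": -7}
    - {"claw": 0.0854, "dx": 0.0585, "dy": -0.0036, "dz": 0, "wx": 0, "wy": 0, "wz": -7}
    - {"claw": 0.0854, "dx": 0.0585, "dy": -0.0036, "dz": 0, "wx": 0, "wy": 0, "wz": -5}
    - {"claw": 0.0854, "dx": 0.04, "dy": 0, "dz": 0, "wx": 0, "wy": 0, "wz": 0}
    - {"claw": 0.0854, "dx": 0, "dy": 0, "dz": 0, "wx": 0, "wy": 0, "wz": 0}

```text
t: 2.98
eef_pos: [0.468, 0.1184, 0.6405]
tool_rot: [-0.001, 0.661, 0.751, -0.0]
contact_force: [0.2, -0.9, -0.5]
gripper_width: 0.999
grasp_force: 0.0
```

```bash
cat >> h.py <<'E'
from scipy.spatial.transform import Rotation as Ro
def delta(x,y,z=None,yaw=None):
    o=get_obs();R=Ro.from_quat(np.roll(o["tool_rot"],-1)).as_matrix();p=o["eef_pos"]
    d=R.T@(np.array([x,y,p[2] if z is None else z])-p)
    a=np.degrees(np.arctan2(R[1,0],R[0,0]));print("t",o["t"],"pos",p.round(4),"toolx yaw",a.round(2),"tilt",R[:,2].round(3),"d",d.round(4),"F",o["contact_force"].round(1),"T",o["torque"].round(2),"w",o["gripper_width"],"g",o["grasp_force"])
    return d
E
python3 - <<'E'
from h import *
delta(.457,.119)
print([k for k in globals() if 'over' in k.lower()], globals().get('finger_overhang'))
E
```

```text
t 2.975 pos [0.468  0.1184 0.6405] toolx yaw 97.28 tilt [-0.001  0.    -1.   ] d [ 0.002  -0.0109  0.    ] F [ 0.2 -0.9 -0.5] T [-0.04 -0.02  0.01] w 0.9993869500078943 g 0.0
['finger_overhang'] 0.025
```

>>> drive_tool:
  increments:
    - {"claw": 0.042, "dx": 0.002, "dy": -0.011, "dz": 0.03, "wx": 0, "wy": 0, "wz": 0}
    - {"claw": 0.042, "dx": 0, "dy": 0, "dz": 0.055, "wx": 0, "wy": 0, "wz": 0}
    - {"claw": 0.042, "dx": 0, "dy": 0, "dz": 0.06, "wx": 0, "wy": 0, "wz": 0}
    - {"claw": 0.042, "dx": 0, "dy": 0, "dz": 0.06, "wx": 0, "wy": 0, "wz": 0}
    - {"claw": 0.042, "dx": 0, "dy": 0, "dz": 0.06, "wx": 0, "wy": 0, "wz": 0}
    - {"claw": 0.042, "dx": 0, "dy": 0, "dz": 0.06, "wx": 0, "wy": 0, "wz": 0}
    - {"claw": 0.042, "dx": 0, "dy": 0, "dz": 0.06, "wx": 0, "wy": 0, "wz": 0}
    - {"claw": 0.042, "dx": 0, "dy": 0, "dz": 0.06, "wx": 0, "wy": 0, "wz": 0}
    - {"claw": 0.042, "dx": 0, "dy": 0, "dz": 0.05, "wx": 0, "wy": 0, "wz": 0}
    - {"claw": 0.042, "dx": 0, "dy": 0, "dz": 0.03, "wx": 0, "wy": 0, "wz": 0}
    - {"claw": 0.042, "dx": 0, "dy": 0, "dz": 0, "wx": 0, "wy": 0, "wz": 0}

```text
t: 4.35
eef_pos: [0.456, 0.1142, 0.1138]
tool_rot: [-0.002, 0.663, 0.748, -0.003]
contact_force: [-0.2, 0.0, 0.3]
gripper_width: 0.492
grasp_force: 0.0
```

```bash
python3 - <<'E'
from h import *
delta(.457,.119,.05)
p,d=read_camera("scene");u,v=proj("scene",(.457,.119,.07));u,v=int(u),int(v);print(u,v)
cv2.imwrite("pics/a.png",cv2.resize(p[v-50:v+50,u-65:u+65,::-1],(780,600),interpolation=cv2.INTER_CUBIC))
E
```

```text
t 4.35 pos [0.456  0.1142 0.1138] toolx yaw 96.88 tilt [-0.006 -0.002 -1.   ] d [0.0047 0.002  0.0638] F [-0.2  0.   0.3] T [ 0.02 -0.02  0.04] w 0.49244764827230875 g 0.0
314 185
```

View pics/a.png

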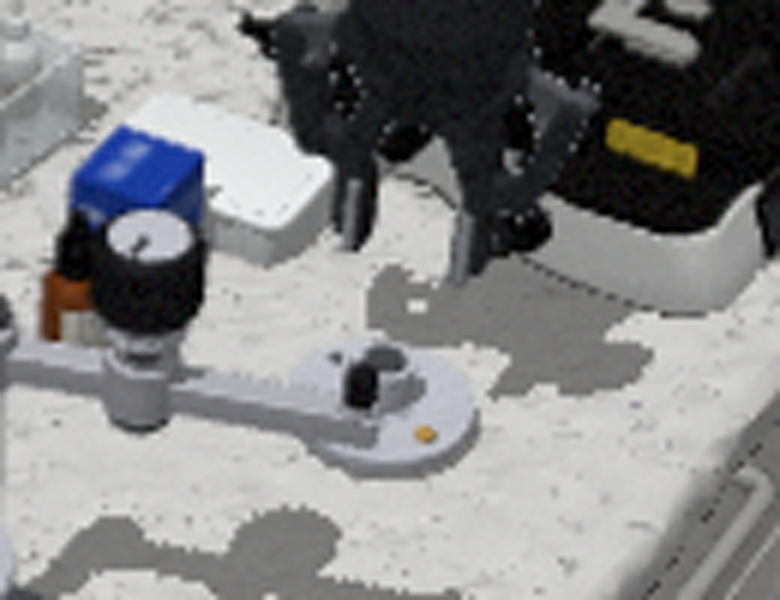

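The crop shows open fingertips at (350,245) and (463,280), just above the lid's boss top at (385,358), clear of the knob and microscope. I go down.

>>> drive_tool:
  increments:
    - {"claw": 0.042, "dx": 0.005, "dy": 0.002, "dz": 0.03, "wx": 0, "wy": 0, "wz": 0}
    - {"claw": 0.042, "dx": 0, "dy": 0, "dz": 0.025, "wx": 0, "wy": 0, "wz": 0}
    - {"claw": 0.042, "dx": 0, "dy": 0, "dz": 0.006, "wx": 0, "wy": 0, "wz": 0}
    - {"claw": 0.042, "dx": 0, "dy": 0, "dz": 0, "wx": 0, "wy": 0, "wz": 0}
    - {"claw": 0.042, "dx": 0, "dy": 0, "dz": 0, "wx": 0, "wy": 0, "wz": 0}

```text
t: 5.03
eef_pos: [0.46, 0.1218, 0.0565]
tool_rot: [0.001, 0.663, 0.749, 0.001]
contact_force: [0.4, 0.0, 1.1]
gripper_width: 0.49
grasp_force: 0.0
```

```bash
python3 - <<'E'
from h import *
delta(.457,.119,.044)
p,d=read_camera("scene");u,v=proj("scene",(.457,.119,.05));u,v=int(u),int(v);print(u,v)
cv2.imwrite("pics/b.png",cv2.resize(p[v-25:v+35,u-40:u+40,::-1],(800,600),interpolation=cv2.INTER_CUBIC))
E
```

```text
t 5.025 pos [0.46   0.1218 0.0565] toolx yaw 96.97 tilt [ 0.002  0.    -1.   ] d [-0.0025 -0.0033  0.0125] F [0.4 0.  1.1] T [0.01 0.01 0.01] w 0.4898167540480836 g 0.0
313 191
```

View pics/b.png

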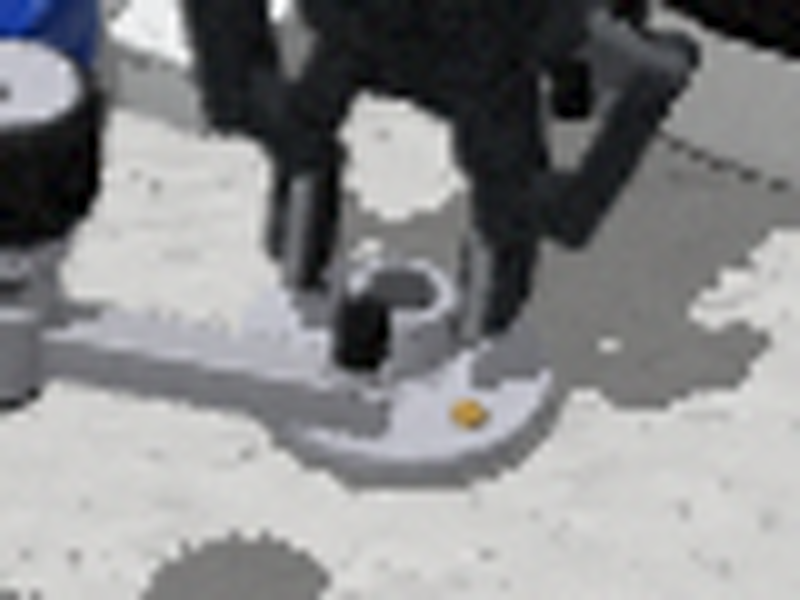

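The crop shows the fingers at (310,290) and (500,330) straddling the boss at (400,300). I lower and grip.

>>> drive_tool:
  increments:
    - {"claw": 0.042, "dx": -0.002, "dy": -0.003, "dz": 0.005, "wx": 0, "wy": 0, "wz": 0}
    - {"claw": 0.042, "dx": 0, "dy": 0, "dz": 0.005, "wx": 0, "wy": 0, "wz": 0}
    - {"claw": 0.042, "dx": 0, "dy": 0, "dz": 0, "wx": 0, "wy": 0, "wz": 0}
    - {"claw": 0.02, "dx": 0, "dy": 0, "dz": 0, "wx": 0, "wy": 0, "wz": 0}
    - {"claw": 0.02, "dx": 0, "dy": 0, "dz": 0, "wx": 0, "wy": 0, "wz": 0}
    - {"claw": 0.02, "dx": 0, "dy": 0, "dz": 0, "wx": 0, "wy": 0, "wz": 0}
    - {"claw": 0.02, "dx": 0, "dy": 0, "dz": 0, "wx": 0, "wy": 0, "wz": 0}
  newtons: 60

```text
t: 5.95
eef_pos: [0.4568, 0.1197, 0.0457]
tool_rot: [0.0, 0.663, 0.749, 0.0]
contact_force: [0.5, -0.5, 6.3]
gripper_width: 0.304
grasp_force: 58.8
```

```bash
python3 - <<'E'
from h import *
delta(.457,.119,.044)
E
```

```text
t 5.95 pos [0.4568 0.1197 0.0457] toolx yaw 97.0 tilt [ 0.001  0.    -1.   ] d [-0.0007  0.0001  0.0017] F [ 0.5 -0.5  6.3] T [-0.03 -0.02 -0.02] w 0.30387234108962025 g 58.82097601890564
```

>>> drive_tool:
  increments:
    - {"claw": 0.02, "dx": 0, "dy": 0, "dz": -0.02, "wx": 0, "wy": 0, "wz": 0}
    - {"claw": 0.02, "dx": 0, "dy": 0, "dz": -0.05, "wx": 0, "wy": 0, "wz": 0}
    - {"claw": 0.02, "dx": 0, "dy": 0, "dz": -0.06, "wx": 0, "wy": 0, "wz": 0}
    - {"claw": 0.02, "dx": 0, "dy": 0, "dz": -0.06, "wx": 0, "wy": 0, "wz": 0}
    - {"claw": 0.02, "dx": 0, "dy": 0, "dz": -0.06, "wx": 0, "wy": 0, "wz": 0}
    - {"claw": 0.02, "dx": 0.03, "dy": 0.01, "dz": -0.01, "wx": 0, "wy": 0, "wz": 0}
    - {"claw": 0.02, "dx": 0.05, "dy": 0.016, "dz": 0, "wx": 0, "wy": 0, "wz": 0}
    - {"claw": 0.02, "dx": 0.05, "dy": 0.016, "dz": 0, "wx": 0, "wy": 0, "wz": 0}
    - {"claw": 0.02, "dx": 0.05, "dy": 0.016, "dz": 0, "wx": 0, "wy": 0, "wz": 0}
    - {"claw": 0.02, "dx": 0.05, "dy": 0.016, "dz": 0, "wx": 0, "wy": 0, "wz": 0}
    - {"claw": 0.02, "dx": 0.036, "dy": 0.014, "dz": 0, "wx": 0, "wy": 0, "wz": 0}
    - {"claw": 0.02, "dx": 0, "dy": 0, "dz": 0, "wx": 0, "wy": 0, "wz": 0}
    - {"claw": 0.02, "dx": 0, "dy": 0, "dz": 0, "wx": 0, "wy": 0, "wz": 0}

```text
t: 7.58
eef_pos: [0.5109, 0.3931, 0.304]
tool_rot: [0.0, 0.663, 0.749, -0.001]
contact_force: [-0.5, -0.2, -3.9]
gripper_width: 0.297
grasp_force: 60.0
```

```bash
python3 - <<'E'
from h import *
delta(.512,.3945,.19)
p,d=read_camera("top");np.savez("top1.npz",p=p,d=d)
P=cloud("top",d);o=get_obs();c=o["eef_pos"]
m=(d>0)&(np.linalg.norm(P[...,:2]-c[:2],axis=-1)<.055)&(abs(P[...,2]-(c[2]-.0457+.016))<.012)
q=P[m];print(len(q),np.median(q,0),cv2.minEnclosingCircle(q[:,:2].astype(np.float32)))
p2,d2=read_camera("scene");np.savez("scene1.npz",p=p2,d=d2)
a=p[150:250,190:300,::-1];b=p2[130:280,180:300,::-1]
cv2.imwrite("pics/c.png",np.hstack([cv2.resize(a,(440,400),interpolation=cv2.INTER_CUBIC),cv2.resize(b,(320,400),interpolation=cv2.INTER_CUBIC)]))
E
```

```text
t 7.575 pos [0.5109 0.3931 0.304 ] toolx yaw 97.0 tilt [-0.002 -0.002 -1.   ] d [0.0014 0.0015 0.114 ] F [-0.5 -0.2 -3.9] T [-0.01  0.02  0.04] w 0.2974247243591952 g 59.972596764564514
0 [nan nan nan] ((0.0, 0.0), 0.0)
  return _methods._mean(a, axis=axis, dtype=dtype,
  ret = um.true_divide(
```

View pics/c.png

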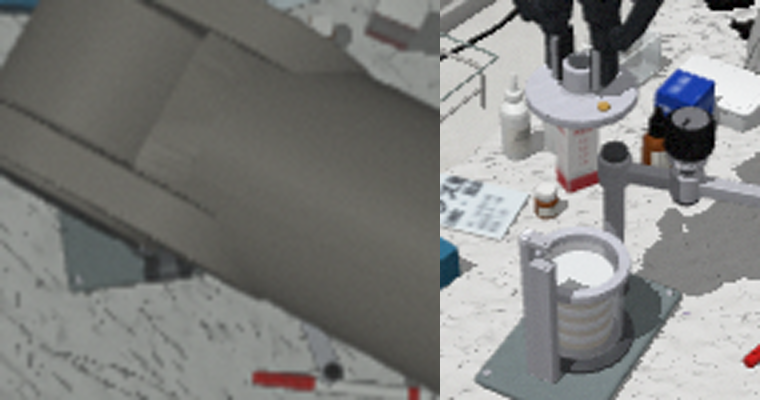

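The left part (top camera) is blocked by the arm. The right part (scene camera) shows the lid disc at (580,90) held level above the rim at (590,258). I fit model circles to both in the scene image.

```bash
cat > fit.py <<'E'
from h import *
from scipy.ndimage import map_coordinates
def circ(n,c,r,k=120):
    t=np.linspace(0,2*np.pi,k,endpoint=False)
    return np.array([proj(n,(c[0]+r*np.cos(a),c[1]+r*np.sin(a),c[2])) for a in t])
def fit(n,img,c0,z,radii,span=.008,st=.001):
    g=cv2.cvtColor(img,cv2.COLOR_RGB2GRAY).astype(float);g=cv2.GaussianBlur(g,(0,0),.7)
    m=np.hypot(cv2.Sobel(g,-1,1,0),cv2.Sobel(g,-1,0,1));m=np.minimum(m,120)
    best=[]
    for dx in np.arange(-span,span+1e-9,st):
        for dy in np.arange(-span,span+1e-9,st):
            s=0
            for r,zz in radii:
                q=circ(n,(c0[0]+dx,c0[1]+dy,zz),r,60);s+=map_coordinates(m,[q[:,1],q[:,0]],order=1).mean()
            best.append((s,c0[0]+dx,c0[1]+dy))
    best.sort(reverse=True);B=np.array(best[:6]);return B
E
python3 - <<'E'
from fit import *
s0=np.load("scene0.npz")["p"];s1=np.load("scene1.npz")["p"];t0=np.load("top0.npz")["p"]
R=fit("scene",s0,(.512,.3945),.1,[(.043,.1),(.033,.1)]);print("rim scene",R.round(4))
print("rim top",fit("top",t0,(.512,.3945),.1,[(.043,.1),(.033,.1)]).round(4)[:3])
z=.304-.0457
L=fit("scene",s1,(.511,.393),0,[(.042,z+.016),(.014,z+.038)]);print("lid scene",L.round(4))
print("lid0 scene",fit("scene",s0,(.457,.119),0,[(.042,.016)]).round(4)[:3],"top",fit("top",t0,(.457,.119),0,[(.042,.016),(.014,.038)]).round(4)[:3])
def crop(s,c,cs,u,v):
    k=8;im=cv2.resize(s[v-35:v+35,u-25:u+25,::-1],None,fx=k,fy=k,interpolation=cv2.INTER_CUBIC)
    for r,zz in cs:
        q=(circ("scene",(c[0],c[1],zz),r)-[u-25,v-35]+.5)*k
        for p in q: cv2.circle(im,tuple(p.astype(int)),1,(0,0,255),-1)
    return im
u,v=map(int,proj("scene",(.512,.3945,.1)));A=crop(s0,R[0,1:],[(.043,.1),(.033,.1)],u,v)
u,v=map(int,proj("scene",(.511,.393,z)));B=crop(s1,L[0,1:],[(.042,z+.016),(.014,z+.038)],u,v)
cv2.imwrite("pics/d.png",np.hstack([A,B]))
E
```

```text
Traceback (most recent call last):
  File "fit.py", line 14, in fit
    q=circ(n,(c0[0]+dx,c0[1]+dy,zz),r,60);s+=map_coordinates(m,[q[:,1],q[:,0]],order=1).mean()
  File "fit.py", line 5, in circ
    return np.array([proj(n,(c[0]+r*np.cos(a),c[1]+r*np.sin(a),c[2])) for a in t])
                     ~~~~^^^^^^^^^^^^^^^^^^^^^^^^^^^^^^^^^^^^^^^^^^^^
  File "h.py", line 17, in proj
    c=calibration(n);K=c["intrinsics"];x=c["R"]@np.array(X,float)+c["t"];s=x[:2]/x[2];s=s*(1+c["k1"]*(s@s))
ValueError: time passes only in moves, steps and waits
```

Calibration calls are limited per instant, so I cache them.

```bash
sed -i 's/^from station import \*/from station import *\nimport functools,station\ncalibration=functools.cache(station.calibration)/' h.py
cat > d.py <<'E'
from fit import *
s0=np.load("scene0.npz")["p"];s1=np.load("scene1.npz")["p"];t0=np.load("top0.npz")["p"]
R=fit("scene",s0,(.512,.3945),.1,[(.043,.1),(.033,.1)]);print("rim scene",R.round(4))
print("rim top",fit("top",t0,(.512,.3945),.1,[(.043,.1),(.033,.1)]).round(4)[:3])
z=.304-.0457
L=fit("scene",s1,(.511,.393),0,[(.042,z+.016),(.014,z+.038)]);print("lid scene",L.round(4))
print("lid0 scene",fit("scene",s0,(.457,.119),0,[(.042,.016)]).round(4)[:3],"top",fit("top",t0,(.457,.119),0,[(.042,.016),(.014,.038)]).round(4)[:3])
def crop(s,c,cs,u,v):
    k=8;im=cv2.resize(s[v-35:v+35,u-25:u+25,::-1],None,fx=k,fy=k,interpolation=cv2.INTER_CUBIC)
    for r,zz in cs:
        q=(circ("scene",(c[0],c[1],zz),r)-[u-25,v-35]+.5)*k
        for p in q: cv2.circle(im,tuple(p.astype(int)),1,(0,0,255),-1)
    return im
u,v=map(int,proj("scene",(.512,.3945,.1)));A=crop(s0,R[0,1:],[(.043,.1),(.033,.1)],u,v)
u,v=map(int,proj("scene",(.511,.393,z)));B=crop(s1,L[0,1:],[(.042,z+.016),(.014,z+.038)],u,v)
cv2.imwrite("pics/d.png",np.hstack([A,B]))
E
python3 d.py
```

```text
rim scene [[180.6669   0.514    0.3945]
 [180.3921   0.513    0.3945]
 [179.9976   0.514    0.3935]
 [179.0961   0.513    0.3955]
 [178.8527   0.513    0.3935]
 [178.2876   0.514    0.3955]]
rim top [[195.258    0.514    0.3955]
 [194.97     0.514    0.3945]
 [194.7089   0.515    0.3955]]
lid scene [[207.9261   0.512    0.39  ]
 [207.4948   0.511    0.391 ]
 [207.3542   0.512    0.391 ]
 [206.3948   0.511    0.392 ]
 [206.2617   0.513    0.39  ]
 [206.0813   0.51     0.392 ]]
lid0 scene [[91.3355  0.45    0.127 ]
 [91.1358  0.451   0.127 ]
 [90.7451  0.452   0.127 ]] top [[1.353925e+02 4.540000e-01 1.140000e-01]
 [1.346972e+02 4.550000e-01 1.130000e-01]
 [1.346947e+02 4.540000e-01 1.130000e-01]]
```

View pics/d.png

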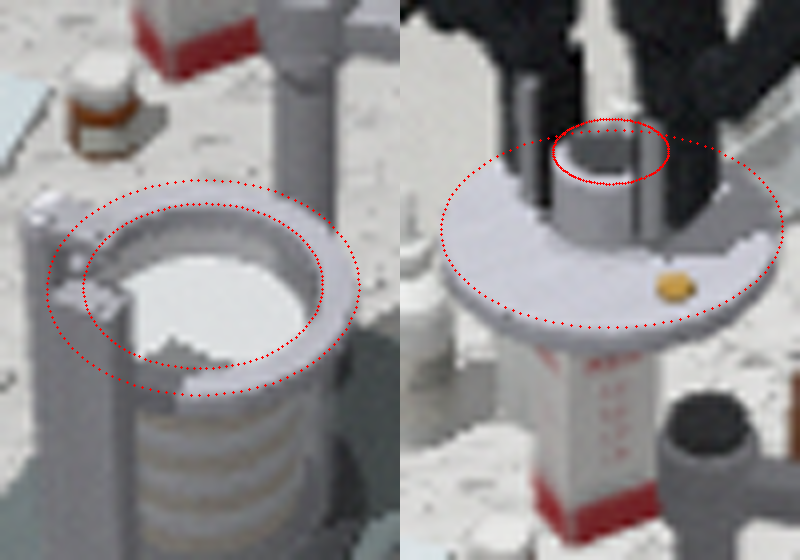

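Both fits sit on the edges: rim (0.5137, 0.3945) in both cameras, and the lid is off the TCP by about -2.3 mm in y. I correct by dx +3.4 mm, dy +2.6 mm and go down.

>>> drive_tool:
  increments:
    - {"claw": 0.02, "dx": 0.0034, "dy": 0.0026, "dz": 0.04, "wx": 0, "wy": 0, "wz": 0}
    - {"claw": 0.02, "dx": 0, "dy": 0, "dz": 0.05, "wx": 0, "wy": 0, "wz": 0}
    - {"claw": 0.02, "dx": 0, "dy": 0, "dz": 0.04, "wx": 0, "wy": 0, "wz": 0}
    - {"claw": 0.02, "dx": 0, "dy": 0, "dz": 0.02, "wx": 0, "wy": 0, "wz": 0}
    - {"claw": 0.02, "dx": 0, "dy": 0, "dz": 0, "wx": 0, "wy": 0, "wz": 0}
    - {"claw": 0.02, "dx": 0, "dy": 0, "dz": 0, "wx": 0, "wy": 0, "wz": 0}

```text
t: 8.43
eef_pos: [0.5143, 0.3986, 0.1573]
tool_rot: [0.0, 0.663, 0.749, 0.002]
contact_force: [0.8, 1.4, -2.7]
gripper_width: 0.3
grasp_force: 59.9
```

```bash
python3 - <<'E'
from h import *
delta(.5131,.3968,.1457)
E
```

```text
t 8.425 pos [0.5143 0.3986 0.1573] toolx yaw 96.97 tilt [ 0.002  0.002 -1.   ] d [-0.0017 -0.0014  0.0116] F [ 0.8  1.4 -2.7] T [-0.01 -0.   -0.02] w 0.3003449773043389 g 59.917370080947876
```

>>> drive_tool:
  increments:
    - {"claw": 0.02, "dx": 0, "dy": 0, "dz": 0.004, "wx": 0, "wy": 0, "wz": 0}
    - {"claw": 0.02, "dx": 0, "dy": 0, "dz": 0, "wx": 0, "wy": 0, "wz": 0}
    - {"claw": 0.02, "dx": 0, "dy": 0, "dz": 0, "wx": 0, "wy": 0, "wz": 0}

```text
t: 8.8
eef_pos: [0.5135, 0.398, 0.1517]
tool_rot: [0.0, 0.663, 0.749, 0.0]
contact_force: [0.9, -0.5, -2.4]
gripper_width: 0.304
grasp_force: 59.9
```

```bash
python3 - <<'E'
from fit import *
delta(.5131,.3968,.1457)
p,d=read_camera("scene");z=get_obs()["eef_pos"][2]-.0457
print(fit("scene",p,(.5137,.3945),0,[(.042,z+.016),(.014,z+.038)],span=.006).round(4))
E
```

```text
t 8.8 pos [0.5135 0.398  0.1517] toolx yaw 97.0 tilt [ 0.  0. -1.] d [-0.0011 -0.0005  0.006 ] F [ 0.9 -0.5 -2.4] T [-0.01 -0.03  0.02] w 0.3035625121449231 g 59.91602003574371
[[217.5457   0.5117   0.3985]
 [216.3092   0.5117   0.3995]
 [216.065    0.5127   0.3985]
 [215.592    0.5127   0.3995]
 [213.241    0.5127   0.3975]
 [212.9416   0.5117   0.3975]]
```

```bash
python3 - <<'E'
from fit import *
p,d=read_camera("scene");np.savez("scene2.npz",p=p,d=d);z=get_obs()["eef_pos"][2]-.0457
print("boss",fit("scene",p,(.5137,.3945),0,[(.014,z+.038)],span=.006).round(4)[:4]);print("disc",fit("scene",p,(.5137,.3945),0,[(.042,z+.016)],span=.006).round(4)[:4])
u,v=map(int,proj("scene",(.5137,.3945,.12)));k=8
A=[]
for cs in ((.5137,.3957),(.5117,.3985)):
    im=cv2.resize(p[v-35:v+35,u-25:u+25,::-1],None,fx=k,fy=k,interpolation=cv2.INTER_CUBIC)
    for c,r,zz in((cs,.042,z+.016),(cs,.014,z+.038),((.5137,.3945),.043,.1)):
        for q in (circ("scene",(*c,zz),r)-[u-25,v-35]+.5)*k: cv2.circle(im,tuple(q.astype(int)),1,(0,0,255),-1)
    A.append(im)
cv2.imwrite("pics/e.png",np.hstack(A))
E
```

```text
boss [[113.6677   0.5117   0.3995]
 [113.6371   0.5117   0.3985]
 [113.5562   0.5127   0.3995]
 [112.8087   0.5157   0.3935]]
disc [[104.3519   0.5117   0.3985]
 [103.5606   0.5127   0.3975]
 [103.5181   0.5117   0.3975]
 [103.5065   0.5127   0.3985]]
```

View pics/e.png

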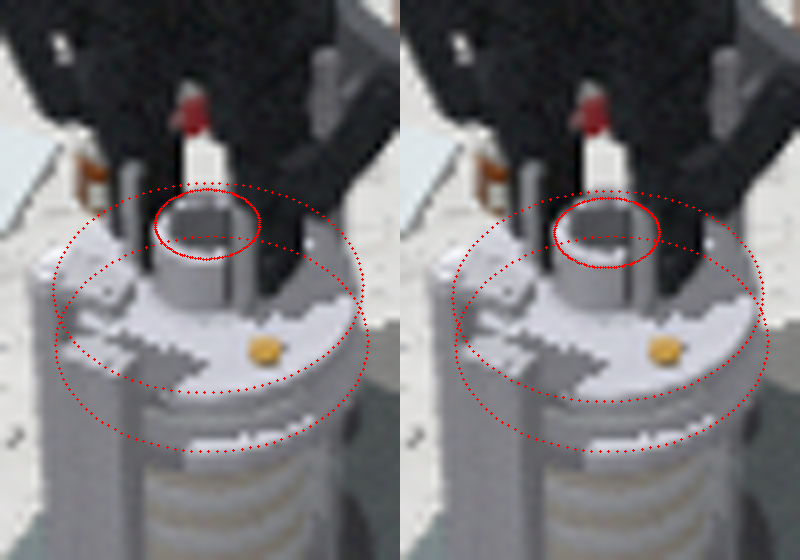

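The right overlay (lid a few mm lower in the image) fits the disc front edge at (610,400) and boss at (607,232). Sideways the earlier offset holds, so the lid has probably slipped down 2–3 mm in the grip. I shift by -1.4 mm and lower gently, watching the force.

>>> drive_tool:
  increments:
    - {"claw": 0.02, "dx": -0.0014, "dy": -0.0003, "dz": 0, "wx": 0, "wy": 0, "wz": 0}
    - {"claw": 0.02, "dx": 0, "dy": 0, "dz": 0.001, "wx": 0, "wy": 0, "wz": 0}
    - {"claw": 0.02, "dx": 0, "dy": 0, "dz": 0.001, "wx": 0, "wy": 0, "wz": 0}
    - {"claw": 0.02, "dx": 0, "dy": 0, "dz": 0.001, "wx": 0, "wy": 0, "wz": 0}
    - {"claw": 0.02, "dx": 0, "dy": 0, "dz": 0.001, "wx": 0, "wy": 0, "wz": 0}
    - {"claw": 0.02, "dx": 0, "dy": 0, "dz": 0, "wx": 0, "wy": 0, "wz": 0}

```text
t: 9.65
eef_pos: [0.5132, 0.3964, 0.1472]
tool_rot: [-0.0, 0.663, 0.749, -0.0]
contact_force: [-0.6, -0.6, -3.9]
gripper_width: 0.306
grasp_force: 59.9
```

```bash
python3 - <<'E'
from h import *
delta(.5134,.3966,.1457)
E
```

```text
t 9.65 pos [0.5132 0.3964 0.1472] toolx yaw 97.0 tilt [-0. -0. -1.] d [0.0002 0.0002 0.0015] F [-0.6 -0.6 -3.9] T [-0.02  0.05  0.04] w 0.30617961761120277 g 59.9165403842926
```

>>> drive_tool:
  increments:
    - {"claw": 0.02, "dx": 0, "dy": 0, "dz": 0.001, "wx": 0, "wy": 0, "wz": 0}
    - {"claw": 0.02, "dx": 0, "dy": 0, "dz": 0.001, "wx": 0, "wy": 0, "wz": 0}
    - {"claw": 0.02, "dx": 0, "dy": 0, "dz": 0, "wx": 0, "wy": 0, "wz": 0}

```text
t: 10.02
eef_pos: [0.5132, 0.3964, 0.1452]
tool_rot: [-0.0, 0.663, 0.749, -0.0]
contact_force: [-1.0, 0.4, -2.8]
gripper_width: 0.302
grasp_force: 59.9
```

>>> drive_tool:
  increments:
    - {"claw": 0.02, "dx": 0, "dy": 0, "dz": 0.001, "wx": 0, "wy": 0, "wz": 0}
    - {"claw": 0.02, "dx": 0, "dy": 0, "dz": 0, "wx": 0, "wy": 0, "wz": 0}

```text
t: 10.28
eef_pos: [0.5132, 0.3963, 0.1442]
tool_rot: [-0.0, 0.663, 0.749, -0.0]
contact_force: [-0.1, -0.5, -2.4]
gripper_width: 0.303
grasp_force: 59.9
```

>>> drive_tool:
  increments:
    - {"claw": 0.02, "dx": 0, "dy": 0, "dz": 0.001, "wx": 0, "wy": 0, "wz": 0}
    - {"claw": 0.02, "dx": 0, "dy": 0, "dz": 0, "wx": 0, "wy": 0, "wz": 0}

```text
t: 10.52
eef_pos: [0.5132, 0.3963, 0.1432]
tool_rot: [0.0, 0.663, 0.749, -0.0]
contact_force: [0.6, -0.2, -3.2]
gripper_width: 0.301
grasp_force: 59.9
```

>>> drive_tool:
  increments:
    - {"claw": 0.02, "dx": 0, "dy": 0, "dz": 0.001, "wx": 0, "wy": 0, "wz": 0}
    - {"claw": 0.02, "dx": 0, "dy": 0, "dz": 0.001, "wx": 0, "wy": 0, "wz": 0}
    - {"claw": 0.02, "dx": 0, "dy": 0, "dz": 0, "wx": 0, "wy": 0, "wz": 0}

```text
t: 10.9
eef_pos: [0.5132, 0.3963, 0.1411]
tool_rot: [-0.0, 0.663, 0.749, -0.0]
contact_force: [-0.1, 0.6, -2.2]
gripper_width: 0.294
grasp_force: 59.9
```

>>> drive_tool:
  increments:
    - {"claw": 0.02, "dx": 0, "dy": 0, "dz": 0.001, "wx": 0, "wy": 0, "wz": 0}
    - {"claw": 0.02, "dx": 0, "dy": 0, "dz": 0, "wx": 0, "wy": 0, "wz": 0}

```text
t: 11.15
eef_pos: [0.5132, 0.3964, 0.1402]
tool_rot: [-0.0, 0.663, 0.749, -0.0]
contact_force: [-0.4, -0.4, -2.6]
gripper_width: 0.3
grasp_force: 59.9
```

>>> drive_tool:
  increments:
    - {"claw": 0.02, "dx": 0, "dy": 0, "dz": 0.001, "wx": 0, "wy": 0, "wz": 0}
    - {"claw": 0.02, "dx": 0, "dy": 0, "dz": 0, "wx": 0, "wy": 0, "wz": 0}

```text
t: 11.4
eef_pos: [0.5132, 0.3963, 0.1392]
tool_rot: [0.0, 0.663, 0.749, -0.0]
contact_force: [-0.1, 0.1, -2.5]
gripper_width: 0.302
grasp_force: 59.9
```

>>> drive_tool:
  increments:
    - {"claw": 0.02, "dx": 0, "dy": 0, "dz": 0.001, "wx": 0, "wy": 0, "wz": 0}
    - {"claw": 0.02, "dx": 0, "dy": 0, "dz": 0, "wx": 0, "wy": 0, "wz": 0}

```text
t: 11.65
eef_pos: [0.5132, 0.3963, 0.1382]
tool_rot: [0.0, 0.663, 0.749, -0.0]
contact_force: [-0.3, 0.0, -2.6]
gripper_width: 0.304
grasp_force: 59.9
```

>>> drive_tool:
  increments:
    - {"claw": 0.02, "dx": 0, "dy": 0, "dz": 0.001, "wx": 0, "wy": 0, "wz": 0}
    - {"claw": 0.02, "dx": 0, "dy": 0, "dz": 0, "wx": 0, "wy": 0, "wz": 0}

```text
t: 11.9
eef_pos: [0.5133, 0.3965, 0.1378]
tool_rot: [0.0, 0.663, 0.749, 0.0]
contact_force: [-1.8, -1.7, 1.8]
gripper_width: 0.301
grasp_force: 60.5
```

Contact came at exactly the expected home height (0.1378), so the lid is seated. I release, rise, and go above the handle.

>>> drive_tool:
  increments:
    - {"claw": 0.055, "dx": 0, "dy": 0, "dz": 0, "wx": 0, "wy": 0, "wz": 0}
    - {"claw": 0.055, "dx": 0, "dy": 0, "dz": 0, "wx": 0, "wy": 0, "wz": 0}
    - {"claw": 0.055, "dx": 0, "dy": 0, "dz": 0, "wx": 0, "wy": 0, "wz": 0}
    - {"claw": 0.055, "dx": 0, "dy": 0, "dz": -0.01, "wx": 0, "wy": 0, "wz": 0}
    - {"claw": 0.055, "dx": 0, "dy": 0, "dz": -0.03, "wx": 0, "wy": 0, "wz": 0}
    - {"claw": 0.055, "dx": 0, "dy": 0, "dz": -0.05, "wx": 0, "wy": 0, "wz": 0}
    - {"claw": 0.055, "dx": 0, "dy": 0, "dz": -0.06, "wx": 0, "wy": 0, "wz": 0}
    - {"claw": 0.04, "dx": -0.032, "dy": -0.046, "dz": -0.01, "wx": 0, "wy": 0, "wz": 0}
    - {"claw": 0.03, "dx": -0.032, "dy": -0.046, "dz": 0, "wx": 0, "wy": 0, "wz": 0}
    - {"claw": 0.03, "dx": -0.032, "dy": -0.046, "dz": 0, "wx": 0, "wy": 0, "wz": 0}
    - {"claw": 0.03, "dx": 0, "dy": 0, "dz": 0, "wx": 0, "wy": 0, "wz": -10}
    - {"claw": 0.03, "dx": 0, "dy": 0, "dz": 0, "wx": 0, "wy": 0, "wz": -10}
    - {"claw": 0.03, "dx": 0, "dy": 0, "dz": 0, "wx": 0, "wy": 0, "wz": -10}
    - {"claw": 0.03, "dx": 0, "dy": 0, "dz": 0, "wx": 0, "wy": 0, "wz": -10}
    - {"claw": 0.03, "dx": 0, "dy": 0, "dz": 0, "wx": 0, "wy": 0, "wz": -10}
    - {"claw": 0.03, "dx": 0, "dy": 0, "dz": 0, "wx": 0, "wy": 0, "wz": -10}
    - {"claw": 0.03, "dx": 0, "dy": 0, "dz": 0, "wx": 0, "wy": 0, "wz": -10}
    - {"claw": 0.03, "dx": 0, "dy": 0, "dz": 0, "wx": 0, "wy": 0, "wz": -10}
    - {"claw": 0.03, "dx": 0, "dy": 0, "dz": 0, "wx": 0, "wy": 0, "wz": -10}
    - {"claw": 0.03, "dx": 0, "dy": 0, "dz": 0, "wx": 0, "wy": 0, "wz": -10}

```text
t: 14.4
eef_pos: [0.3879, 0.2845, 0.298]
tool_rot: [0.001, -0.151, 0.989, -0.0]
contact_force: [-0.5, 0.1, -0.5]
gripper_width: 0.347
grasp_force: 0.0
```

```bash
python3 - <<'E'
from fit import *
delta(.3885,.2846,.188);print(get_obs()["q"].round(2))
p,d=read_camera("scene");np.savez("scene3.npz",p=p,d=d)
print("lid",fit("scene",p,(.5137,.3945),0,[(.042,.108),(.014,.130)],span=.005).round(4)[:4])
E
```

```text
t 14.4 pos [0.3879 0.2845 0.298 ] toolx yaw -162.65 tilt [ 0.001 -0.    -1.   ] d [-0.0005 -0.      0.11  ] F [-0.5  0.1 -0.5] T [-0.01  0.    0.02] w 0.3471024704820447 g 0.0
[ 0.29  0.33 -1.24  1.9   0.34  1.16  0.79]
lid [[191.5861   0.5127   0.3975]
 [190.3442   0.5117   0.3975]
 [189.3637   0.5127   0.3985]
 [189.3139   0.5137   0.3975]]
```

>>> drive_tool:
  increments:
    - {"claw": 0.03, "dx": 0, "dy": 0, "dz": 0.05, "wx": 0, "wy": 0, "wz": -2.5}
    - {"claw": 0.03, "dx": 0, "dy": 0, "dz": 0.04, "wx": 0, "wy": 0, "wz": 0}
    - {"claw": 0.03, "dx": 0, "dy": 0, "dz": 0.012, "wx": 0, "wy": 0, "wz": 0}
    - {"claw": 0.03, "dx": 0, "dy": 0, "dz": 0.006, "wx": 0, "wy": 0, "wz": 0}
    - {"claw": 0.03, "dx": 0, "dy": 0, "dz": 0, "wx": 0, "wy": 0, "wz": 0}
    - {"claw": 0.03, "dx": 0, "dy": 0, "dz": 0, "wx": 0, "wy": 0, "wz": 0}
  newtons: 20

```text
t: 15.2
eef_pos: [0.3886, 0.2849, 0.1905]
tool_rot: [0.001, -0.169, 0.986, 0.0]
contact_force: [0.2, 0.6, -0.2]
gripper_width: 0.349
grasp_force: 0.0
```

```bash
python3 - <<'E'
from h import *
delta(.3885,.2846,.188)
p,d=read_camera("scene");u,v=proj("scene",(.3885,.2846,.176));u,v=int(u),int(v)
cv2.imwrite("pics/f.png",cv2.resize(p[v-40:v+35,u-50:u+50,::-1],(800,600),interpolation=cv2.INTER_CUBIC))
E
```

```text
t 15.2 pos [0.3886 0.2849 0.1905] toolx yaw -160.53 tilt [ 0.002  0.001 -1.   ] d [ 0.0002 -0.0003  0.0025] F [ 0.2  0.6 -0.2] T [-0.02  0.03  0.02] w 0.3488174728615464 g 0.0
```

View pics/f.png

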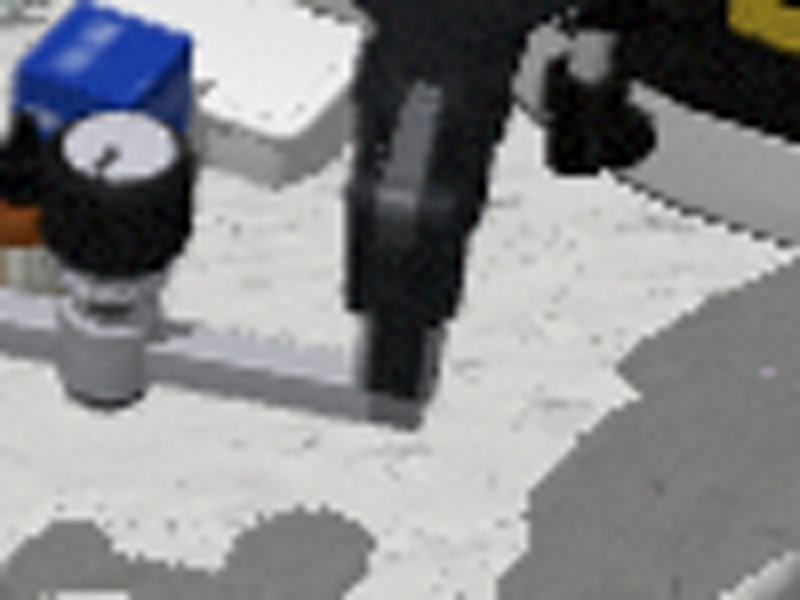

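The view shows the fingers at (405,360) straddling the handle pin at the beam's end, and no force. I close to a loose straddle and sweep the arm.

>>> drive_tool:
  increments:
    - {"claw": 0.019, "dx": 0, "dy": 0, "dz": 0, "wx": 0, "wy": 0, "wz": 0}
    - {"claw": 0.019, "dx": 0, "dy": 0, "dz": 0, "wx": 0, "wy": 0, "wz": 0}
    - {"claw": 0.019, "dx": -0.0003, "dy": 0.0099, "dz": 0, "wx": 0, "wy": 0, "wz": 4}
    - {"claw": 0.019, "dx": -0.0003, "dy": 0.0099, "dz": 0, "wx": 0, "wy": 0, "wz": 4}
    - {"claw": 0.019, "dx": -0.0014, "dy": 0.0198, "dz": 0, "wx": 0, "wy": 0, "wz": 8}
    - {"claw": 0.019, "dx": -0.0014, "dy": 0.0198, "dz": 0, "wx": 0, "wy": 0, "wz": 8}
    - {"claw": 0.019, "dx": -0.0014, "dy": 0.0198, "dz": 0, "wx": 0, "wy": 0, "wz": 8}
    - {"claw": 0.019, "dx": 0, "dy": 0, "dz": 0, "wx": 0, "wy": 0, "wz": 0}

```text
t: 16.25
eef_pos: [0.3828, 0.3638, 0.1895]
tool_rot: [0.0, 0.107, 0.994, 0.0]
contact_force: [-0.1, -0.6, -0.2]
gripper_width: 0.222
grasp_force: 0.0
```

```bash
python3 - <<'E'
from h import *
delta(.3885,.2846,.188)
o=get_obs();p=o["eef_pos"];v=p[:2]-[.5204,.3329];print(np.hypot(*v),np.degrees(np.arctan2(v[1],v[0])),o["q"].round(2))
E
```

```text
t 16.25 pos [0.3828 0.3638 0.1895] toolx yaw 167.67 tilt [ 0.     0.001 -1.   ] d [-0.0225 -0.0761  0.0014] F [-0.1 -0.6 -0.2] T [ 0.   -0.   -0.03] w 0.22185680931438603 g 0.0
0.14102124187964393 167.35266830151002 [-0.13  0.48 -0.95  1.93  0.47  0.98  0.06]
```

```bash
cat > armang.py <<'E'
from h import *
p,d=read_camera("scene");P=cloud("scene",d);pv=np.array([.5204,.3329])
v=P[...,:2]-pv;r=np.linalg.norm(v,axis=-1)
m=(d>0)&(P[...,2]>.148)&(P[...,2]<.164)&(r>.03)&(r<.15)
a=np.degrees(np.arctan2(v[...,1],v[...,0]))%360
h,e=np.histogram(a[m],bins=np.arange(60,230,5));print([(int(x),int(n)) for x,n in zip(e,h) if n>3])
E
python3 armang.py
```

```text
[(90, 23), (150, 24), (155, 47), (160, 84), (165, 103), (170, 19)]
```

>>> drive_tool:
  increments:
    - {"claw": 0.019, "dx": -0.0014, "dy": 0.0198, "dz": 0, "wx": 0, "wy": 0, "wz": 8}
    - {"claw": 0.019, "dx": -0.0014, "dy": 0.0198, "dz": 0, "wx": 0, "wy": 0, "wz": 8}
    - {"claw": 0.019, "dx": -0.0014, "dy": 0.0198, "dz": 0, "wx": 0, "wy": 0, "wz": 8}
    - {"claw": 0.019, "dx": -0.0014, "dy": 0.0198, "dz": 0, "wx": 0, "wy": 0, "wz": 8}
    - {"claw": 0.019, "dx": -0.0014, "dy": 0.0198, "dz": 0, "wx": 0, "wy": 0, "wz": 8}
    - {"claw": 0.019, "dx": -0.0014, "dy": 0.0198, "dz": 0, "wx": 0, "wy": 0, "wz": 8}
    - {"claw": 0.019, "dx": -0.0014, "dy": 0.0198, "dz": 0, "wx": 0, "wy": 0, "wz": 8}
    - {"claw": 0.019, "dx": 0, "dy": 0, "dz": 0, "wx": 0, "wy": 0, "wz": 0}

```text
t: 17.3
eef_pos: [0.4711, 0.4633, 0.1889]
tool_rot: [0.0, 0.562, 0.827, -0.0]
contact_force: [-0.6, -0.4, 0.3]
gripper_width: 0.217
grasp_force: 0.0
```

```bash
python3 - <<'E'
from h import *
delta(.5204+.142*np.cos(np.radians(96.2)),.3329+.142*np.sin(np.radians(96.2)),.1895)
p=get_obs()["eef_pos"];v=p[:2]-[.5204,.3329];print(np.hypot(*v),np.degrees(np.arctan2(v[1],v[0])))
import armang
E
```

```text
t 17.3 pos [0.4711 0.4633 0.1889] toolx yaw 111.59 tilt [ 0. -0. -1.] d [-0.0025  0.0355 -0.0005] F [-0.6 -0.4  0.3] T [-0.07  0.06 -0.02] w 0.21715451568208313 g 0.0
0.13941590561391906 110.71102108859587
[(90, 22), (105, 13), (110, 27)]
```

>>> drive_tool:
  increments:
    - {"claw": 0.019, "dx": -0.0005, "dy": 0.017, "dz": 0, "wx": 0, "wy": 0, "wz": 7}
    - {"claw": 0.019, "dx": -0.0005, "dy": 0.015, "dz": 0, "wx": 0, "wy": 0, "wz": 7}
    - {"claw": 0.019, "dx": 0, "dy": 0.004, "dz": 0, "wx": 0, "wy": 0, "wz": 0}
    - {"claw": 0.019, "dx": 0, "dy": 0, "dz": 0, "wx": 0, "wy": 0, "wz": 0}

```text
t: 17.85
eef_pos: [0.5044, 0.473, 0.1893]
tool_rot: [0.0, 0.658, 0.753, -0.0]
contact_force: [0.2, 0.4, 0.1]
gripper_width: 0.222
grasp_force: 0.0
```

>>> drive_tool:
  increments:
    - {"claw": 0.019, "dx": 0, "dy": 0.002, "dz": 0, "wx": 0, "wy": 0, "wz": 0}
    - {"claw": 0.019, "dx": 0, "dy": 0, "dz": 0, "wx": 0, "wy": 0, "wz": 0}

```text
t: 18.1
eef_pos: [0.5063, 0.4736, 0.1893]
tool_rot: [-0.0, 0.659, 0.752, -0.0]
contact_force: [-1.3, -0.8, 0.2]
gripper_width: 0.223
grasp_force: 0.8
```

```bash
python3 - <<'E'
from h import *
delta(.5204+.142*np.cos(np.radians(96.2)),.3329+.142*np.sin(np.radians(96.2)),.1895)
p=get_obs()["eef_pos"];v=p[:2]-[.5204,.3329];print(np.hypot(*v),np.degrees(np.arctan2(v[1],v[0])))
E
```

```text
t 18.1 pos [0.5063 0.4736 0.1893] toolx yaw 97.57 tilt [-0. -0. -1.] d [ 0.0006 -0.0011 -0.0002] F [-1.3 -0.8  0.2] T [-0.22  0.32  0.01] w 0.22291063339035386 g 0.7503542304039001
0.14143169457096494 95.73463204485698
```

>>> drive_tool:
  increments:
    - {"claw": 0.019, "dx": 0, "dy": 0.002, "dz": 0, "wx": 0, "wy": 0, "wz": 0}
    - {"claw": 0.019, "dx": 0, "dy": 0, "dz": 0, "wx": 0, "wy": 0, "wz": 0}

```text
t: 18.35
eef_pos: [0.5072, 0.4739, 0.1892]
tool_rot: [-0.0, 0.659, 0.752, -0.001]
contact_force: [-4.6, -3.4, 3.2]
gripper_width: 0.223
grasp_force: 2.7
```

>>> drive_tool:
  increments:
    - {"claw": 0.019, "dx": 0, "dy": 0.0015, "dz": 0, "wx": 0, "wy": 0, "wz": 0}
    - {"claw": 0.019, "dx": 0, "dy": 0, "dz": 0, "wx": 0, "wy": 0, "wz": 0}

```text
t: 18.6
eef_pos: [0.5074, 0.4739, 0.1892]
tool_rot: [-0.001, 0.659, 0.752, -0.002]
contact_force: [-7.9, -4.2, 5.2]
gripper_width: 0.223
grasp_force: 4.4
```

>>> drive_tool:
  increments:
    - {"claw": 0.019, "dx": 0, "dy": 0.0015, "dz": 0, "wx": 0, "wy": 0, "wz": 0}
    - {"claw": 0.019, "dx": 0, "dy": 0, "dz": 0, "wx": 0, "wy": 0, "wz": 0}

```text
t: 18.85
eef_pos: [0.5075, 0.474, 0.1891]
tool_rot: [-0.001, 0.658, 0.753, -0.004]
contact_force: [-11.4, -6.3, 7.0]
gripper_width: 0.221
grasp_force: 6.2
```

The arm stopped moving while the force rose, so it is at its stop. I back off, rise, and measure the knob height.

>>> drive_tool:
  increments:
    - {"claw": 0.03, "dx": 0, "dy": -0.006, "dz": 0, "wx": 0, "wy": 0, "wz": 0}
    - {"claw": 0.03, "dx": 0, "dy": -0.001, "dz": 0, "wx": 0, "wy": 0, "wz": 0}
    - {"claw": 0.03, "dx": 0, "dy": 0, "dz": -0.03, "wx": 0, "wy": 0, "wz": 0}
    - {"claw": 0.07, "dx": 0, "dy": 0, "dz": -0.05, "wx": 0, "wy": 0, "wz": 0}
    - {"claw": 0.07, "dx": 0, "dy": 0, "dz": -0.03, "wx": 0, "wy": 0, "wz": 0}
    - {"claw": 0.07, "dx": 0, "dy": 0, "dz": 0, "wx": 0, "wy": 0, "wz": 0}

```text
t: 19.6
eef_pos: [0.5059, 0.4749, 0.3028]
tool_rot: [0.0, 0.66, 0.752, 0.003]
contact_force: [0.7, 0.3, -0.5]
gripper_width: 0.819
grasp_force: 0.0
```

```bash
python3 - <<'E'
from h import *
import armang
p,d=armang.p,armang.d;P=armang.P
for nm,P_,d_,c in(("now",P,d,(.5137,.3945)),("scene0",cloud("scene",np.load("scene0.npz")["d"]),np.load("scene0.npz")["d"],(.4625,.3125)),("top0",cloud("top",np.load("top0.npz")["d"]),np.load("top0.npz")["d"],(.4632,.3128))):
    q=P_[(d_>0)&(np.linalg.norm(P_[...,:2]-c,axis=-1)<.03)&(P_[...,2]>.19)&(P_[...,2]<.23)]
    h,e=np.histogram(q[:,2],bins=np.arange(.19,.231,.002));print(nm,dict(zip(e.round(3).tolist(),h.tolist())))
    t=q[q[:,2]>np.percentile(q[:,2],60)];print(np.median(t,0).round(4),cv2.minEnclosingCircle(q[:,:2].astype(np.float32)))
delta(.5137,.3945,.215);print(get_obs()["q"].round(2))
u,v=proj("scene",(.5137,.3945,.18));u,v=int(u),int(v)
cv2.imwrite("pics/g.png",cv2.resize(p[v-45:v+45,u-60:u+60,::-1],(800,600),interpolation=cv2.INTER_CUBIC))
E
```

```text
[(85, 4), (90, 27), (95, 117), (100, 90), (105, 24)]
now {0.19: 5, 0.192: 10, 0.194: 19, 0.196: 13, 0.198: 15, 0.2: 16, 0.202: 13, 0.204: 16, 0.206: 11, 0.208: 14, 0.21: 17, 0.212: 20, 0.214: 21, 0.216: 37, 0.218: 55, 0.22: 37, 0.222: 3, 0.224: 0, 0.226: 0, 0.228: 0}
[0.5074 0.3993 0.2192] ((0.5123686194419861, 0.3990529775619507), 0.02044069766998291)
scene0 {0.19: 6, 0.192: 11, 0.194: 17, 0.196: 8, 0.198: 19, 0.2: 13, 0.202: 16, 0.204: 10, 0.206: 16, 0.208: 12, 0.21: 15, 0.212: 18, 0.214: 17, 0.216: 32, 0.218: 66, 0.22: 67, 0.222: 5, 0.224: 0, 0.226: 0, 0.228: 0}
[0.4623 0.316  0.2201] ((0.4629429578781128, 0.31642597913742065), 0.020674970000982285)
top0 {0.19: 0, 0.192: 0, 0.194: 0, 0.196: 1, 0.198: 1, 0.2: 0, 0.202: 0, 0.204: 0, 0.206: 0, 0.208: 1, 0.21: 3, 0.212: 4, 0.214: 33, 0.216: 49, 0.218: 73, 0.22: 33, 0.222: 7, 0.224: 0, 0.226: 0, 0.228: 0}
[0.4637 0.3134 0.22  ] ((0.4629895091056824, 0.3132289946079254), 0.020531363785266876)
t 19.65 pos [0.5054 0.474  0.3005] toolx yaw 97.47 tilt [ 0.002  0.002 -1.   ] d [-0.08   -0.0023  0.0853] F [-0.2  0.1 -0.7] T [-0.02 -0.01 -0.03] w 0.8249832769532278 g 0.0
[-0.44  0.54 -0.61  1.43  0.32  1.27 -0.95]
```

View pics/g.png

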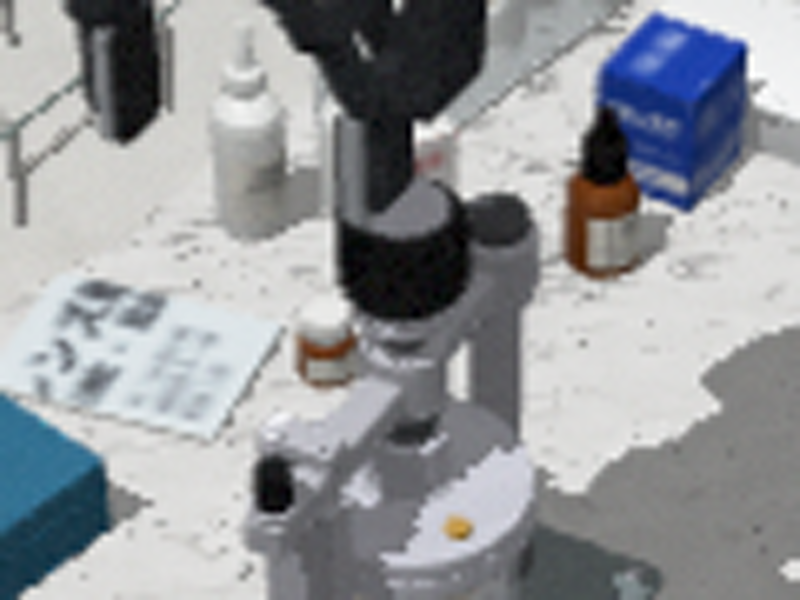

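The picture shows the arm home over the lid, the handle at (272,485) past the catch, and the knob at (405,265). Knob top is about 0.218. I move over the knob and wind the wrist back counter-clockwise.

>>> drive_tool:
  increments:
    - {"claw": 0.062, "dx": -0.04, "dy": -0.0012, "dz": 0, "wx": 0, "wy": 0, "wz": 0}
    - {"claw": 0.062, "dx": -0.04, "dy": -0.0012, "dz": 0, "wx": 0, "wy": 0, "wz": 0}
    - {"claw": 0.062, "dx": 0, "dy": 0, "dz": 0, "wx": 0, "wy": 0, "wz": -10}
    - {"claw": 0.062, "dx": 0, "dy": 0, "dz": 0, "wx": 0, "wy": 0, "wz": -10}
    - {"claw": 0.062, "dx": 0, "dy": 0, "dz": 0, "wx": 0, "wy": 0, "wz": -10}
    - {"claw": 0.062, "dx": 0, "dy": 0, "dz": 0, "wx": 0, "wy": 0, "wz": -10}
    - {"claw": 0.062, "dx": 0, "dy": 0, "dz": 0, "wx": 0, "wy": 0, "wz": -10}
    - {"claw": 0.062, "dx": 0, "dy": 0, "dz": 0, "wx": 0, "wy": 0, "wz": -10}
    - {"claw": 0.062, "dx": 0, "dy": 0, "dz": 0, "wx": 0, "wy": 0, "wz": -10}
    - {"claw": 0.062, "dx": 0, "dy": 0, "dz": 0, "wx": 0, "wy": 0, "wz": -10}
    - {"claw": 0.062, "dx": 0, "dy": 0, "dz": 0, "wx": 0, "wy": 0, "wz": -10}
    - {"claw": 0.062, "dx": 0, "dy": 0, "dz": 0, "wx": 0, "wy": 0, "wz": -10}
    - {"claw": 0.062, "dx": 0, "dy": 0, "dz": 0, "wx": 0, "wy": 0, "wz": -10}
    - {"claw": 0.062, "dx": 0, "dy": 0, "dz": 0, "wx": 0, "wy": 0, "wz": -10}
    - {"claw": 0.062, "dx": 0, "dy": 0, "dz": 0, "wx": 0, "wy": 0, "wz": -10}
    - {"claw": 0.062, "dx": 0, "dy": 0, "dz": 0, "wx": 0, "wy": 0, "wz": -10}
    - {"claw": 0.062, "dx": 0, "dy": 0, "dz": 0, "wx": 0, "wy": 0, "wz": -10}
    - {"claw": 0.062, "dx": 0, "dy": 0, "dz": 0, "wx": 0, "wy": 0, "wz": -10}
    - {"claw": 0.062, "dx": 0, "dy": 0, "dz": 0, "wx": 0, "wy": 0, "wz": -10}
    - {"claw": 0.062, "dx": 0, "dy": 0, "dz": 0, "wx": 0, "wy": 0, "wz": 0}

```text
t: 22.15
eef_pos: [0.5127, 0.3934, 0.2975]
tool_rot: [-0.001, -0.691, 0.723, 0.0]
contact_force: [-0.6, 0.3, -0.0]
gripper_width: 0.725
grasp_force: 0.0
```

```bash
python3 - <<'E'
from h import *
delta(.5137,.3947,.216);print(get_obs()["q"].round(2))
E
```

```text
t 22.15 pos [0.5127 0.3934 0.2975] toolx yaw -92.59 tilt [-0.002 -0.001 -1.   ] d [-0.0014 -0.0011  0.0815] F [-0.6  0.3 -0. ] T [-0.01  0.01  0.  ] w 0.7247685947521552 g 0.0
[ 0.03  0.71 -1.25  1.52  0.68  1.4   1.83]
```

>>> drive_tool:
  increments:
    - {"claw": 0.06, "dx": -0.0012, "dy": -0.001, "dz": 0.04, "wx": 0, "wy": 0, "wz": 0}
    - {"claw": 0.06, "dx": 0, "dy": 0, "dz": 0.03, "wx": 0, "wy": 0, "wz": 0}
    - {"claw": 0.06, "dx": 0, "dy": 0, "dz": 0.011, "wx": 0, "wy": 0, "wz": 0}
    - {"claw": 0.06, "dx": 0, "dy": 0, "dz": 0, "wx": 0, "wy": 0, "wz": 0}
    - {"claw": 0.06, "dx": 0, "dy": 0, "dz": 0, "wx": 0, "wy": 0, "wz": 0}
  newtons: 50

```text
t: 22.78
eef_pos: [0.514, 0.3958, 0.2197]
tool_rot: [0.001, -0.691, 0.723, 0.0]
contact_force: [-0.6, 0.6, 0.5]
gripper_width: 0.703
grasp_force: 0.0
```

```bash
python3 - <<'E'
from h import *
delta(.5137,.3947,.216)
E
```

```text
t 22.775 pos [0.514  0.3958 0.2197] toolx yaw -92.55 tilt [ 0.001  0.002 -1.   ] d [0.0012 0.0002 0.0037] F [-0.6  0.6  0.5] T [-0.01  0.02  0.01] w 0.7032096496307326 g 0.0
```

>>> drive_tool:
  increments:
    - {"claw": 0.034, "dx": 0, "dy": 0, "dz": 0, "wx": 0, "wy": 0, "wz": 0}
    - {"claw": 0.034, "dx": 0, "dy": 0, "dz": 0, "wx": 0, "wy": 0, "wz": 0}
    - {"claw": 0.034, "dx": 0, "dy": 0, "dz": 0, "wx": 0, "wy": 0, "wz": 0}
    - {"claw": 0.034, "dx": 0, "dy": 0, "dz": 0, "wx": 0, "wy": 0, "wz": 0}

```text
t: 23.28
eef_pos: [0.5141, 0.3957, 0.2196]
tool_rot: [0.001, -0.691, 0.722, -0.0]
contact_force: [-0.7, -1.2, 5.8]
gripper_width: 0.46
grasp_force: 49.9
```

```bash
python3 - <<'E'
from h import *
delta(.5137,.3947,.216)
E
```

```text
t 23.275 pos [0.5141 0.3957 0.2196] toolx yaw -92.52 tilt [ 0.001  0.001 -1.   ] d [0.001  0.0003 0.0036] F [-0.7 -1.2  5.8] T [-0.11  0.05 -0.06] w 0.4604599293742227 g 49.91692364215851
```

>>> drive_tool:
  increments:
    - {"claw": 0.034, "dx": 0, "dy": 0, "dz": 0.0002, "wx": 0, "wy": 0, "wz": 5}
    - {"claw": 0.034, "dx": 0, "dy": 0, "dz": 0.0002, "wx": 0, "wy": 0, "wz": 5}
    - {"claw": 0.034, "dx": 0, "dy": 0, "dz": 0.0002, "wx": 0, "wy": 0, "wz": 5}

```text
t: 23.65
eef_pos: [0.5139, 0.3958, 0.2191]
tool_rot: [0.001, -0.59, 0.807, 0.0]
contact_force: [-1.1, -1.2, 6.9]
gripper_width: 0.461
grasp_force: 49.9
```

```bash
cat > r.py <<'E'
from h import *
o=get_obs();R=Ro.from_quat(np.roll(o["tool_rot"],-1)).as_matrix()
print("t",round(o["t"],2),"yaw",np.degrees(np.arctan2(R[1,0],R[0,0])).round(1),"pos",o["eef_pos"].round(4),"F",o["contact_force"].round(1),"T",o["torque"].round(3),"j7 %.2f tq %.3f"%(o["q"][6],o["joint_torque"][6]),"w %.3f g %.0f"%(o["gripper_width"],o["grasp_force"]),"j3 %.2f j6 %.2f"%(o["q"][2],o["q"][5]))
E
python3 r.py
```

```text
t 23.65 yaw -107.7 pos [0.5139 0.3958 0.2191] F [-1.1 -1.2  6.9] T [-0.193  0.149  0.069] j7 1.54 tq 0.775 w 0.461 g 50 j3 -1.15 j6 1.26
```

>>> drive_tool:
  increments:
    - {"claw": 0.034, "dx": 0, "dy": 0, "dz": 0.0002, "wx": 0, "wy": 0, "wz": 6}
    - {"claw": 0.034, "dx": 0, "dy": 0, "dz": 0.0002, "wx": 0, "wy": 0, "wz": 6}
    - {"claw": 0.034, "dx": 0, "dy": 0, "dz": 0.0002, "wx": 0, "wy": 0, "wz": 6}

```text
t: 24.02
eef_pos: [0.5136, 0.3959, 0.2185]
tool_rot: [0.001, -0.456, 0.89, 0.0]
contact_force: [-1.6, 0.2, 6.5]
gripper_width: 0.462
grasp_force: 49.9
```

```bash
python3 r.py
```

```text
t 24.02 yaw -125.7 pos [0.5136 0.3959 0.2185] F [-1.6  0.2  6.5] T [-0.195  0.338 -0.005] j7 1.26 tq 0.937 w 0.462 g 50 j3 -1.08 j6 1.23
```

>>> drive_tool:
  increments:
    - {"claw": 0.034, "dx": 0, "dy": 0, "dz": 0.0002, "wx": 0, "wy": 0, "wz": 6}
    - {"claw": 0.034, "dx": 0, "dy": 0, "dz": 0.0002, "wx": 0, "wy": 0, "wz": 6}
    - {"claw": 0.034, "dx": 0, "dy": 0, "dz": 0.0002, "wx": 0, "wy": 0, "wz": 6}

```text
t: 24.4
eef_pos: [0.5134, 0.3961, 0.2178]
tool_rot: [0.001, -0.312, 0.95, 0.001]
contact_force: [-2.0, -0.6, 6.4]
gripper_width: 0.461
grasp_force: 49.9
```

```bash
python3 r.py
```

```text
t 24.4 yaw -143.7 pos [0.5134 0.3961 0.2178] F [-2.  -0.6  6.4] T [-0.059  0.348  0.004] j7 0.98 tq 0.935 w 0.461 g 50 j3 -1.02 j6 1.20
```

>>> drive_tool:
  increments:
    - {"claw": 0.034, "dx": 0, "dy": 0, "dz": 0.0002, "wx": 0, "wy": 0, "wz": 6}
    - {"claw": 0.034, "dx": 0, "dy": 0, "dz": 0.0002, "wx": 0, "wy": 0, "wz": 6}

```text
t: 24.65
eef_pos: [0.5133, 0.3962, 0.2175]
tool_rot: [0.001, -0.211, 0.978, 0.001]
contact_force: [-1.9, 0.7, 6.4]
gripper_width: 0.466
grasp_force: 49.9
```

```bash
python3 r.py
```

```text
t 24.65 yaw -155.7 pos [0.5133 0.3962 0.2175] F [-1.9  0.7  6.4] T [0.007 0.466 0.082] j7 0.79 tq 0.934 w 0.466 g 50 j3 -0.97 j6 1.18
```

>>> drive_tool:
  increments:
    - {"claw": 0.034, "dx": 0, "dy": 0, "dz": 0.0002, "wx": 0, "wy": 0, "wz": 6}
    - {"claw": 0.034, "dx": 0, "dy": 0, "dz": 0.0002, "wx": 0, "wy": 0, "wz": 6}

```text
t: 24.9
eef_pos: [0.5133, 0.3963, 0.2171]
tool_rot: [0.0, -0.108, 0.994, 0.001]
contact_force: [-1.8, 1.1, 6.3]
gripper_width: 0.46
grasp_force: 49.9
```

```bash
python3 r.py
```

```text
t 24.9 yaw -167.6 pos [0.5133 0.3963 0.2171] F [-1.8  1.1  6.3] T [0.041 0.382 0.056] j7 0.60 tq 0.933 w 0.460 g 50 j3 -0.93 j6 1.16
```

>>> drive_tool:
  increments:
    - {"claw": 0.034, "dx": 0, "dy": 0, "dz": 0.0002, "wx": 0, "wy": 0, "wz": 6}
    - {"claw": 0.034, "dx": 0, "dy": 0, "dz": 0.0002, "wx": 0, "wy": 0, "wz": 6}

```text
t: 25.15
eef_pos: [0.5132, 0.3965, 0.2167]
tool_rot: [0.0, -0.003, 1.0, 0.001]
contact_force: [-2.0, 0.3, 6.0]
gripper_width: 0.463
grasp_force: 49.9
```

```bash
python3 r.py
```

```text
t 25.15 yaw -179.6 pos [0.5132 0.3965 0.2167] F [-2.   0.3  6. ] T [0.113 0.439 0.05 ] j7 0.42 tq 0.933 w 0.463 g 50 j3 -0.88 j6 1.15
```

>>> drive_tool:
  increments:
    - {"claw": 0.034, "dx": 0, "dy": 0, "dz": 0.0002, "wx": 0, "wy": 0, "wz": 6}
    - {"claw": 0.034, "dx": 0, "dy": 0, "dz": 0.0002, "wx": 0, "wy": 0, "wz": 6}

```text
t: 25.4
eef_pos: [0.5132, 0.3967, 0.2163]
tool_rot: [0.0, 0.101, 0.995, 0.001]
contact_force: [-1.8, 1.5, 5.9]
gripper_width: 0.465
grasp_force: 49.9
```

```bash
python3 r.py
```

```text
t 25.4 yaw 168.4 pos [0.5132 0.3967 0.2163] F [-1.8  1.5  5.9] T [0.258 0.423 0.056] j7 0.23 tq 0.933 w 0.465 g 50 j3 -0.84 j6 1.13
```

j7 torque is a clean signal (0.933 while free). I continue.

>>> drive_tool:
  increments:
    - {"claw": 0.034, "dx": 0, "dy": 0, "dz": 0.0002, "wx": 0, "wy": 0, "wz": 6}
    - {"claw": 0.034, "dx": 0, "dy": 0, "dz": 0.0002, "wx": 0, "wy": 0, "wz": 6}

```text
t: 25.65
eef_pos: [0.5132, 0.3968, 0.2159]
tool_rot: [0.0, 0.205, 0.979, 0.002]
contact_force: [-1.9, 1.3, 4.9]
gripper_width: 0.464
grasp_force: 49.8
```

```bash
python3 r.py
```

```text
t 25.65 yaw 156.4 pos [0.5132 0.3968 0.2159] F [-1.9  1.3  4.9] T [0.335 0.331 0.099] j7 0.04 tq 0.933 w 0.464 g 50 j3 -0.79 j6 1.12
```

>>> drive_tool:
  increments:
    - {"claw": 0.034, "dx": 0, "dy": 0, "dz": 0.0002, "wx": 0, "wy": 0, "wz": 6}
    - {"claw": 0.034, "dx": 0, "dy": 0, "dz": 0.0002, "wx": 0, "wy": 0, "wz": 6}

```text
t: 25.9
eef_pos: [0.5133, 0.397, 0.2155]
tool_rot: [-0.0, 0.306, 0.952, 0.002]
contact_force: [-0.9, 1.6, 5.2]
gripper_width: 0.465
grasp_force: 49.8
```

```bash
python3 r.py
```

```text
t 25.9 yaw 144.4 pos [0.5133 0.397  0.2155] F [-0.9  1.6  5.2] T [0.424 0.271 0.04 ] j7 -0.14 tq 0.933 w 0.465 g 50 j3 -0.74 j6 1.10
```

>>> drive_tool:
  increments:
    - {"claw": 0.034, "dx": 0, "dy": 0, "dz": 0.0002, "wx": 0, "wy": 0, "wz": 6}
    - {"claw": 0.034, "dx": 0, "dy": 0, "dz": 0.0002, "wx": 0, "wy": 0, "wz": 6}

```text
t: 26.15
eef_pos: [0.5134, 0.3971, 0.2151]
tool_rot: [-0.0, 0.404, 0.915, 0.002]
contact_force: [-0.9, 1.3, 4.8]
gripper_width: 0.461
grasp_force: 49.8
```

```bash
python3 r.py
```

```text
t 26.15 yaw 132.4 pos [0.5134 0.3971 0.2151] F [-0.9  1.3  4.8] T [0.454 0.23  0.048] j7 -0.33 tq 0.934 w 0.461 g 50 j3 -0.70 j6 1.09
```

>>> drive_tool:
  increments:
    - {"claw": 0.034, "dx": 0, "dy": 0, "dz": 0.0002, "wx": 0, "wy": 0, "wz": 6}
    - {"claw": 0.034, "dx": 0, "dy": 0, "dz": 0.0002, "wx": 0, "wy": 0, "wz": 6}

```text
t: 26.4
eef_pos: [0.5135, 0.3972, 0.2147]
tool_rot: [-0.0, 0.497, 0.868, 0.002]
contact_force: [-0.9, 2.7, 4.8]
gripper_width: 0.464
grasp_force: 49.8
```

```bash
python3 r.py
```

```text
t 26.4 yaw 120.4 pos [0.5135 0.3972 0.2147] F [-0.9  2.7  4.8] T [ 0.543  0.089 -0.04 ] j7 -0.52 tq 0.934 w 0.464 g 50 j3 -0.65 j6 1.08
```

>>> drive_tool:
  increments:
    - {"claw": 0.034, "dx": 0, "dy": 0, "dz": 0.0002, "wx": 0, "wy": 0, "wz": 6}
    - {"claw": 0.034, "dx": 0, "dy": 0, "dz": 0.0002, "wx": 0, "wy": 0, "wz": 6}

```text
t: 26.65
eef_pos: [0.5137, 0.3973, 0.2144]
tool_rot: [-0.0, 0.585, 0.811, 0.002]
contact_force: [-0.2, 2.7, 3.3]
gripper_width: 0.463
grasp_force: 49.8
```

```bash
python3 r.py
```

```text
t 26.65 yaw 108.4 pos [0.5137 0.3973 0.2144] F [-0.2  2.7  3.3] T [0.628 0.038 0.053] j7 -0.71 tq 0.935 w 0.463 g 50 j3 -0.61 j6 1.07
```

>>> drive_tool:
  increments:
    - {"claw": 0.034, "dx": 0, "dy": 0, "dz": 0.0002, "wx": 0, "wy": 0, "wz": 6}
    - {"claw": 0.034, "dx": 0, "dy": 0, "dz": 0.0002, "wx": 0, "wy": 0, "wz": 6}

```text
t: 26.9
eef_pos: [0.5138, 0.3973, 0.214]
tool_rot: [-0.001, 0.667, 0.745, 0.002]
contact_force: [0.3, 3.6, 4.3]
gripper_width: 0.461
grasp_force: 49.7
```

```bash
python3 r.py
```

```text
t 26.9 yaw 96.4 pos [0.5138 0.3973 0.214 ] F [0.3 3.6 4.3] T [ 0.675 -0.08   0.075] j7 -0.89 tq 0.936 w 0.461 g 50 j3 -0.56 j6 1.06
```

>>> drive_tool:
  increments:
    - {"claw": 0.034, "dx": 0, "dy": 0, "dz": 0.0002, "wx": 0, "wy": 0, "wz": 6}
    - {"claw": 0.034, "dx": 0, "dy": 0, "dz": 0.0002, "wx": 0, "wy": 0, "wz": 6}

```text
t: 27.15
eef_pos: [0.514, 0.3973, 0.2136]
tool_rot: [-0.001, 0.741, 0.672, 0.002]
contact_force: [1.0, 2.7, 3.2]
gripper_width: 0.466
grasp_force: 49.8
```

```bash
python3 r.py
```

```text
t 27.15 yaw 84.4 pos [0.514  0.3973 0.2136] F [1.  2.7 3.2] T [ 0.677 -0.157  0.012] j7 -1.08 tq 0.937 w 0.466 g 50 j3 -0.51 j6 1.05
```

>>> drive_tool:
  increments:
    - {"claw": 0.034, "dx": 0, "dy": 0, "dz": 0.0002, "wx": 0, "wy": 0, "wz": 6}
    - {"claw": 0.034, "dx": 0, "dy": 0, "dz": 0.0002, "wx": 0, "wy": 0, "wz": 6}

```text
t: 27.4
eef_pos: [0.5141, 0.3973, 0.2132]
tool_rot: [-0.001, 0.807, 0.59, 0.002]
contact_force: [1.5, 3.3, 3.8]
gripper_width: 0.465
grasp_force: 49.8
```

```bash
python3 r.py
```

```text
t 27.4 yaw 72.4 pos [0.5141 0.3973 0.2132] F [1.5 3.3 3.8] T [ 0.679 -0.255  0.077] j7 -1.27 tq 0.938 w 0.465 g 50 j3 -0.47 j6 1.04
```

>>> drive_tool:
  increments:
    - {"claw": 0.034, "dx": 0, "dy": 0, "dz": 0.0002, "wx": 0, "wy": 0, "wz": 6}
    - {"claw": 0.034, "dx": 0, "dy": 0, "dz": 0.0002, "wx": 0, "wy": 0, "wz": 6}

```text
t: 27.65
eef_pos: [0.5143, 0.3972, 0.2128]
tool_rot: [-0.001, 0.864, 0.503, 0.002]
contact_force: [2.4, 2.4, 4.2]
gripper_width: 0.47
grasp_force: 49.8
```

```bash
python3 r.py
```

```text
t 27.65 yaw 60.4 pos [0.5143 0.3972 0.2128] F [2.4 2.4 4.2] T [ 0.671 -0.337  0.092] j7 -1.46 tq 0.917 w 0.470 g 50 j3 -0.42 j6 1.04
```

>>> drive_tool:
  increments:
    - {"claw": 0.034, "dx": 0, "dy": 0, "dz": 0.0002, "wx": 0, "wy": 0, "wz": 6}
    - {"claw": 0.034, "dx": 0, "dy": 0, "dz": 0.0002, "wx": 0, "wy": 0, "wz": 6}

```text
t: 27.9
eef_pos: [0.5145, 0.3972, 0.2126]
tool_rot: [-0.001, 0.912, 0.41, 0.002]
contact_force: [1.4, 2.0, 4.4]
gripper_width: 0.466
grasp_force: 49.8
```

```bash
python3 r.py
```

```text
t 27.9 yaw 48.4 pos [0.5145 0.3972 0.2126] F [1.4 2.  4.4] T [ 0.533 -0.286  0.142] j7 -1.65 tq 0.853 w 0.466 g 50 j3 -0.37 j6 1.03
```

The torque began to rise at yaw ≈ 64°, so the foot has met the boss. The wrist range will not last to two clicks, so I re-grasp now.

>>> drive_tool:
  increments:
    - {"claw": 0.06, "dx": 0, "dy": 0, "dz": 0, "wx": 0, "wy": 0, "wz": 0}
    - {"claw": 0.06, "dx": 0, "dy": 0, "dz": 0, "wx": 0, "wy": 0, "wz": 0}
    - {"claw": 0.06, "dx": 0, "dy": 0, "dz": 0, "wx": 0, "wy": 0, "wz": -5}
    - {"claw": 0.06, "dx": 0, "dy": 0, "dz": 0, "wx": 0, "wy": 0, "wz": -9}
    - {"claw": 0.06, "dx": 0, "dy": 0, "dz": 0, "wx": 0, "wy": 0, "wz": -9}
    - {"claw": 0.06, "dx": 0, "dy": 0, "dz": 0, "wx": 0, "wy": 0, "wz": -9}
    - {"claw": 0.06, "dx": 0, "dy": 0, "dz": 0, "wx": 0, "wy": 0, "wz": -9}
    - {"claw": 0.06, "dx": 0, "dy": 0, "dz": 0, "wx": 0, "wy": 0, "wz": -9}
    - {"claw": 0.06, "dx": 0, "dy": 0, "dz": 0, "wx": 0, "wy": 0, "wz": -9}
    - {"claw": 0.06, "dx": 0, "dy": 0, "dz": 0, "wx": 0, "wy": 0, "wz": -9}
    - {"claw": 0.06, "dx": 0, "dy": 0, "dz": 0, "wx": 0, "wy": 0, "wz": -9}
    - {"claw": 0.06, "dx": 0, "dy": 0, "dz": 0, "wx": 0, "wy": 0, "wz": -9}
    - {"claw": 0.06, "dx": 0, "dy": 0, "dz": 0, "wx": 0, "wy": 0, "wz": -9}
    - {"claw": 0.06, "dx": 0, "dy": 0, "dz": 0, "wx": 0, "wy": 0, "wz": -9}
    - {"claw": 0.06, "dx": 0, "dy": 0, "dz": 0, "wx": 0, "wy": 0, "wz": 0}
    - {"claw": 0.06, "dx": 0, "dy": 0, "dz": 0, "wx": 0, "wy": 0, "wz": 0}

```text
t: 29.9
eef_pos: [0.5137, 0.3948, 0.2106]
tool_rot: [-0.0, 0.239, 0.971, -0.0]
contact_force: [0.1, 0.4, 0.5]
gripper_width: 0.701
grasp_force: 0.0
```

```bash
python3 r.py; python3 -c "
from h import *
delta(.5137,.3950,.212)"
```

```text
t 29.9 yaw 152.3 pos [0.5137 0.3948 0.2106] F [0.1 0.4 0.5] T [0.009 0.018 0.024] j7 -0.02 tq 0.027 w 0.701 g 0 j3 -0.77 j6 1.11
t 29.9 pos [0.5137 0.3948 0.2106] toolx yaw 152.35 tilt [-0. -0. -1.] d [ 0.0001  0.0002 -0.0014] F [0.1 0.4 0.5] T [0.01 0.02 0.02] w 0.7014178217048755 g 0.0
```

>>> drive_tool:
  increments:
    - {"claw": 0.06, "dx": 0.0009, "dy": 0.0018, "dz": 0, "wx": 0, "wy": 0, "wz": 0}
    - {"claw": 0.034, "dx": 0, "dy": 0, "dz": 0, "wx": 0, "wy": 0, "wz": 0}
    - {"claw": 0.034, "dx": 0, "dy": 0, "dz": 0, "wx": 0, "wy": 0, "wz": 0}
    - {"claw": 0.034, "dx": 0, "dy": 0, "dz": 0, "wx": 0, "wy": 0, "wz": 0}
    - {"claw": 0.034, "dx": 0, "dy": 0, "dz": 0, "wx": 0, "wy": 0, "wz": 0}

```text
t: 30.52
eef_pos: [0.5137, 0.3973, 0.2112]
tool_rot: [0.0, 0.238, 0.971, 0.0]
contact_force: [-2.2, -1.2, 4.7]
gripper_width: 0.463
grasp_force: 50.1
```

```bash
python3 r.py
```

```text
t 30.52 yaw 152.5 pos [0.5137 0.3973 0.2112] F [-2.2 -1.2  4.7] T [-0.217  0.39  -0.035] j7 -0.02 tq 0.009 w 0.463 g 50 j3 -0.77 j6 1.11
```

>>> drive_tool:
  increments:
    - {"claw": 0.034, "dx": 0, "dy": 0, "dz": 0.0002, "wx": 0, "wy": 0, "wz": 6}
    - {"claw": 0.034, "dx": 0, "dy": 0, "dz": 0.0002, "wx": 0, "wy": 0, "wz": 6}

```text
t: 30.78
eef_pos: [0.5137, 0.3974, 0.2111]
tool_rot: [0.0, 0.339, 0.941, 0.0]
contact_force: [-1.5, -2.0, 5.1]
gripper_width: 0.464
grasp_force: 50.1
```

```bash
python3 r.py
```

```text
t 30.77 yaw 140.3 pos [0.5137 0.3974 0.2111] F [-1.5 -2.   5.1] T [-0.314  0.426  0.135] j7 -0.21 tq 0.813 w 0.464 g 50 j3 -0.73 j6 1.10
```

>>> drive_tool:
  increments:
    - {"claw": 0.034, "dx": 0, "dy": 0, "dz": 0.0002, "wx": 0, "wy": 0, "wz": 6}
    - {"claw": 0.034, "dx": 0, "dy": 0, "dz": 0.0002, "wx": 0, "wy": 0, "wz": 6}

```text
t: 31.02
eef_pos: [0.5138, 0.3975, 0.2109]
tool_rot: [0.0, 0.436, 0.9, 0.0]
contact_force: [-1.0, -1.0, 6.9]
gripper_width: 0.462
grasp_force: 50.2
```

```bash
python3 r.py
```

```text
t 31.02 yaw 128.3 pos [0.5138 0.3975 0.2109] F [-1.  -1.   6.9] T [-0.366  0.378  0.281] j7 -0.40 tq 0.765 w 0.462 g 50 j3 -0.68 j6 1.08
```

>>> drive_tool:
  increments:
    - {"claw": 0.034, "dx": 0, "dy": 0, "dz": 0.0002, "wx": 0, "wy": 0, "wz": 6}

```text
t: 31.15
eef_pos: [0.5139, 0.3975, 0.2109]
tool_rot: [0.0, 0.482, 0.876, 0.001]
contact_force: [-2.4, -1.5, 7.9]
gripper_width: 0.463
grasp_force: 50.2
```

```bash
python3 r.py
```

```text
t 31.15 yaw 122.3 pos [0.5139 0.3975 0.2109] F [-2.4 -1.5  7.9] T [-0.369  0.442  0.206] j7 -0.49 tq 0.790 w 0.463 g 50 j3 -0.66 j6 1.08
```

>>> drive_tool:
  increments:
    - {"claw": 0.034, "dx": 0, "dy": 0, "dz": 0.0002, "wx": 0, "wy": 0, "wz": 6}

```text
t: 31.28
eef_pos: [0.5139, 0.3976, 0.2108]
tool_rot: [0.0, 0.527, 0.85, 0.001]
contact_force: [-2.7, -2.0, 7.5]
gripper_width: 0.462
grasp_force: 50.3
```

```bash
python3 r.py
```

```text
t 31.27 yaw 116.3 pos [0.5139 0.3976 0.2108] F [-2.7 -2.   7.5] T [-0.357  0.465  0.236] j7 -0.58 tq 0.798 w 0.462 g 50 j3 -0.63 j6 1.07
```

>>> drive_tool:
  increments:
    - {"claw": 0.034, "dx": 0, "dy": 0, "dz": 0.0001, "wx": 0, "wy": 0, "wz": 4}

```text
t: 31.4
eef_pos: [0.514, 0.3976, 0.2108]
tool_rot: [0.0, 0.556, 0.831, 0.001]
contact_force: [-1.9, -1.7, 7.6]
gripper_width: 0.463
grasp_force: 50.3
```

```bash
python3 r.py
```

```text
t 31.4 yaw 112.4 pos [0.514  0.3976 0.2108] F [-1.9 -1.7  7.6] T [-0.431  0.374  0.203] j7 -0.65 tq 0.361 w 0.463 g 50 j3 -0.62 j6 1.07
```

>>> drive_tool:
  increments:
    - {"claw": 0.034, "dx": 0, "dy": 0, "dz": 0.0001, "wx": 0, "wy": 0, "wz": 4}

```text
t: 31.52
eef_pos: [0.514, 0.3976, 0.2107]
tool_rot: [0.0, 0.585, 0.811, 0.001]
contact_force: [-1.6, -1.2, 8.6]
gripper_width: 0.461
grasp_force: 50.4
```

```bash
python3 r.py
```

```text
t 31.52 yaw 108.4 pos [0.514  0.3976 0.2107] F [-1.6 -1.2  8.6] T [-0.432  0.443  0.267] j7 -0.71 tq 0.452 w 0.461 g 50 j3 -0.60 j6 1.07
```

>>> drive_tool:
  increments:
    - {"claw": 0.034, "dx": 0, "dy": 0, "dz": 0.0001, "wx": 0, "wy": 0, "wz": 4}

```text
t: 31.65
eef_pos: [0.5141, 0.3976, 0.2107]
tool_rot: [0.0, 0.613, 0.79, 0.001]
contact_force: [-2.9, -2.2, 8.9]
gripper_width: 0.462
grasp_force: 50.4
```

```bash
python3 r.py
```

```text
t 31.65 yaw 104.4 pos [0.5141 0.3976 0.2107] F [-2.9 -2.2  8.9] T [-0.399  0.399  0.234] j7 -0.77 tq 0.452 w 0.462 g 50 j3 -0.59 j6 1.06
```

>>> drive_tool:
  increments:
    - {"claw": 0.034, "dx": 0, "dy": 0, "dz": 0.0001, "wx": 0, "wy": 0, "wz": 4}

```text
t: 31.78
eef_pos: [0.5141, 0.3977, 0.2107]
tool_rot: [0.0, 0.64, 0.768, 0.001]
contact_force: [-2.2, -2.3, 9.3]
gripper_width: 0.462
grasp_force: 50.4
```

```bash
python3 r.py
```

```text
t 31.77 yaw 100.4 pos [0.5141 0.3977 0.2107] F [-2.2 -2.3  9.3] T [-0.438  0.425  0.279] j7 -0.83 tq 0.420 w 0.462 g 50 j3 -0.57 j6 1.06
```

>>> drive_tool:
  increments:
    - {"claw": 0.034, "dx": 0, "dy": 0, "dz": 0.0001, "wx": 0, "wy": 0, "wz": 4}

```text
t: 31.9
eef_pos: [0.5142, 0.3977, 0.2106]
tool_rot: [0.0, 0.667, 0.745, 0.001]
contact_force: [-1.6, -1.5, 9.7]
gripper_width: 0.46
grasp_force: 50.5
```

```bash
python3 r.py
```

```text
t 31.9 yaw 96.4 pos [0.5142 0.3977 0.2106] F [-1.6 -1.5  9.7] T [-0.47   0.465  0.271] j7 -0.90 tq 0.416 w 0.460 g 50 j3 -0.56 j6 1.06
```

>>> drive_tool:
  increments:
    - {"claw": 0.034, "dx": 0, "dy": 0, "dz": 0.0001, "wx": 0, "wy": 0, "wz": 4}

```text
t: 32.02
eef_pos: [0.5142, 0.3977, 0.2106]
tool_rot: [0.0, 0.692, 0.722, 0.001]
contact_force: [-0.7, -2.0, 9.0]
gripper_width: 0.464
grasp_force: 50.5
```

```bash
python3 r.py
```

```text
t 32.02 yaw 92.4 pos [0.5142 0.3977 0.2106] F [-0.7 -2.   9. ] T [-0.46   0.441  0.182] j7 -0.96 tq 0.519 w 0.464 g 50 j3 -0.54 j6 1.05
```

>>> drive_tool:
  increments:
    - {"claw": 0.034, "dx": 0, "dy": 0, "dz": 0.0001, "wx": 0, "wy": 0, "wz": 4}

```text
t: 32.15
eef_pos: [0.5143, 0.3977, 0.2105]
tool_rot: [0.0, 0.717, 0.697, 0.001]
contact_force: [-1.4, -1.8, 10.4]
gripper_width: 0.465
grasp_force: 50.5
```

```bash
python3 r.py
```

```text
t 32.15 yaw 88.4 pos [0.5143 0.3977 0.2105] F [-1.4 -1.8 10.4] T [-0.44   0.378  0.233] j7 -1.02 tq 0.429 w 0.465 g 51 j3 -0.52 j6 1.05
```

>>> drive_tool:
  increments:
    - {"claw": 0.034, "dx": 0, "dy": 0, "dz": 0.0001, "wx": 0, "wy": 0, "wz": 4}

```text
t: 32.28
eef_pos: [0.5144, 0.3977, 0.2105]
tool_rot: [0.0, 0.741, 0.672, 0.001]
contact_force: [-1.5, -1.9, 9.2]
gripper_width: 0.465
grasp_force: 50.5
```

```bash
python3 r.py
```

```text
t 32.27 yaw 84.4 pos [0.5144 0.3977 0.2105] F [-1.5 -1.9  9.2] T [-0.449  0.388  0.255] j7 -1.08 tq 0.427 w 0.465 g 51 j3 -0.51 j6 1.05
```

>>> drive_tool:
  increments:
    - {"claw": 0.034, "dx": 0, "dy": 0, "dz": 0.0001, "wx": 0, "wy": 0, "wz": 4}

```text
t: 32.4
eef_pos: [0.5144, 0.3977, 0.2105]
tool_rot: [0.0, 0.764, 0.645, 0.001]
contact_force: [-2.3, -1.3, 10.1]
gripper_width: 0.46
grasp_force: 50.6
```

```bash
python3 r.py
```

```text
t 32.4 yaw 80.4 pos [0.5144 0.3977 0.2105] F [-2.3 -1.3 10.1] T [-0.528  0.462  0.114] j7 -1.15 tq 0.508 w 0.460 g 51 j3 -0.49 j6 1.05
```

>>> drive_tool:
  increments:
    - {"claw": 0.034, "dx": 0, "dy": 0, "dz": 0.0001, "wx": 0, "wy": 0, "wz": 4}

```text
t: 32.52
eef_pos: [0.5144, 0.3977, 0.2104]
tool_rot: [0.0, 0.786, 0.618, 0.001]
contact_force: [-2.4, -1.3, 9.5]
gripper_width: 0.46
grasp_force: 50.6
```

```bash
python3 r.py
```

```text
t 32.52 yaw 76.4 pos [0.5144 0.3977 0.2104] F [-2.4 -1.3  9.5] T [-0.531  0.391  0.286] j7 -1.21 tq 0.345 w 0.460 g 51 j3 -0.48 j6 1.04
```

>>> drive_tool:
  increments:
    - {"claw": 0.034, "dx": 0, "dy": 0, "dz": 0.0001, "wx": 0, "wy": 0, "wz": 4}

```text
t: 32.65
eef_pos: [0.5144, 0.3977, 0.2104]
tool_rot: [0.0, 0.807, 0.591, 0.001]
contact_force: [-1.9, -1.9, 11.6]
gripper_width: 0.462
grasp_force: 50.7
```

```bash
python3 r.py
```

```text
t 32.65 yaw 72.4 pos [0.5144 0.3977 0.2104] F [-1.9 -1.9 11.6] T [-0.508  0.533  0.01 ] j7 -1.27 tq 0.554 w 0.462 g 51 j3 -0.46 j6 1.04
```

>>> drive_tool:
  increments:
    - {"claw": 0.034, "dx": 0, "dy": 0, "dz": 0.0001, "wx": 0, "wy": 0, "wz": 4}

```text
t: 32.78
eef_pos: [0.5144, 0.3977, 0.2104]
tool_rot: [0.0, 0.827, 0.562, 0.001]
contact_force: [-0.7, -2.6, 10.6]
gripper_width: 0.463
grasp_force: 50.6
```

```bash
python3 r.py
```

```text
t 32.77 yaw 68.4 pos [0.5144 0.3977 0.2104] F [-0.7 -2.6 10.6] T [-0.551  0.532  0.126] j7 -1.34 tq 0.527 w 0.463 g 51 j3 -0.45 j6 1.04
```

>>> drive_tool:
  increments:
    - {"claw": 0.034, "dx": 0, "dy": 0, "dz": 0.0001, "wx": 0, "wy": 0, "wz": 4}

```text
t: 32.9
eef_pos: [0.5144, 0.3976, 0.2104]
tool_rot: [0.0, 0.846, 0.533, 0.001]
contact_force: [-2.4, -2.2, 12.4]
gripper_width: 0.464
grasp_force: 50.8
```

```bash
python3 r.py
```

```text
t 32.9 yaw 64.4 pos [0.5144 0.3976 0.2104] F [-2.4 -2.2 12.4] T [-0.469  0.559  0.062] j7 -1.40 tq 0.542 w 0.464 g 51 j3 -0.43 j6 1.04
```

>>> drive_tool:
  increments:
    - {"claw": 0.034, "dx": 0, "dy": 0, "dz": 0.0001, "wx": 0, "wy": 0, "wz": 4}

```text
t: 33.02
eef_pos: [0.5144, 0.3976, 0.2104]
tool_rot: [0.0, 0.864, 0.503, 0.001]
contact_force: [-2.2, -2.5, 12.0]
gripper_width: 0.459
grasp_force: 50.7
```

```bash
python3 r.py
```

```text
t 33.02 yaw 60.4 pos [0.5144 0.3976 0.2104] F [-2.2 -2.5 12. ] T [-0.608  0.604  0.168] j7 -1.46 tq 0.521 w 0.459 g 51 j3 -0.42 j6 1.03
```

A click at yaw ≈ 74 (torque 0.286 then 0.01). I continue in the same steps, without further sinking.

>>> drive_tool:
  increments:
    - {"claw": 0.034, "dx": 0, "dy": 0, "dz": 0, "wx": 0, "wy": 0, "wz": 4}

```text
t: 33.15
eef_pos: [0.5145, 0.3976, 0.2104]
tool_rot: [0.0, 0.881, 0.472, 0.001]
contact_force: [-2.3, -3.1, 12.9]
gripper_width: 0.464
grasp_force: 50.7
```

```bash
python3 r.py
```

```text
t 33.15 yaw 56.4 pos [0.5145 0.3976 0.2104] F [-2.3 -3.1 12.9] T [-0.624  0.628  0.144] j7 -1.52 tq 0.500 w 0.464 g 51 j3 -0.40 j6 1.03
```

>>> drive_tool:
  increments:
    - {"claw": 0.034, "dx": 0, "dy": 0, "dz": 0, "wx": 0, "wy": 0, "wz": 4}

```text
t: 33.28
eef_pos: [0.5145, 0.3976, 0.2104]
tool_rot: [0.0, 0.897, 0.441, 0.001]
contact_force: [-2.5, -3.1, 12.2]
gripper_width: 0.461
grasp_force: 50.8
```

```bash
python3 r.py
```

```text
t 33.27 yaw 52.4 pos [0.5145 0.3976 0.2104] F [-2.5 -3.1 12.2] T [-0.669  0.567  0.238] j7 -1.59 tq 0.441 w 0.461 g 51 j3 -0.39 j6 1.03
```

>>> drive_tool:
  increments:
    - {"claw": 0.034, "dx": 0, "dy": 0, "dz": 0, "wx": 0, "wy": 0, "wz": 4}

```text
t: 33.4
eef_pos: [0.5146, 0.3976, 0.2104]
tool_rot: [-0.0, 0.912, 0.41, 0.001]
contact_force: [-1.9, -3.1, 12.3]
gripper_width: 0.467
grasp_force: 50.8
```

```bash
python3 r.py
```

```text
t 33.4 yaw 48.4 pos [0.5146 0.3976 0.2104] F [-1.9 -3.1 12.3] T [-0.665  0.47   0.215] j7 -1.65 tq 0.486 w 0.467 g 51 j3 -0.37 j6 1.03
```

>>> drive_tool:
  increments:
    - {"claw": 0.034, "dx": 0, "dy": 0, "dz": 0, "wx": 0, "wy": 0, "wz": 4}

```text
t: 33.52
eef_pos: [0.5146, 0.3975, 0.2104]
tool_rot: [0.0, 0.926, 0.378, 0.001]
contact_force: [-1.2, -2.4, 12.0]
gripper_width: 0.466
grasp_force: 50.8
```

```bash
python3 r.py
```

```text
t 33.52 yaw 44.4 pos [0.5146 0.3975 0.2104] F [-1.2 -2.4 12. ] T [-0.723  0.448  0.261] j7 -1.71 tq 0.354 w 0.466 g 51 j3 -0.35 j6 1.03
```

>>> drive_tool:
  increments:
    - {"claw": 0.034, "dx": 0, "dy": 0, "dz": 0, "wx": 0, "wy": 0, "wz": 4}

```text
t: 33.65
eef_pos: [0.5146, 0.3974, 0.2103]
tool_rot: [-0.0, 0.939, 0.345, 0.001]
contact_force: [-1.5, -3.8, 12.2]
gripper_width: 0.462
grasp_force: 50.8
```

```bash
python3 r.py
```

```text
t 33.65 yaw 40.4 pos [0.5146 0.3974 0.2103] F [-1.5 -3.8 12.2] T [-0.756  0.413  0.145] j7 -1.77 tq 0.472 w 0.462 g 51 j3 -0.34 j6 1.02
```

>>> drive_tool:
  increments:
    - {"claw": 0.034, "dx": 0, "dy": 0, "dz": 0, "wx": 0, "wy": 0, "wz": 4}

```text
t: 33.78
eef_pos: [0.5146, 0.3974, 0.2104]
tool_rot: [-0.0, 0.95, 0.312, 0.001]
contact_force: [-1.9, -3.5, 12.4]
gripper_width: 0.465
grasp_force: 50.9
```

```bash
python3 r.py
```

```text
t 33.77 yaw 36.4 pos [0.5146 0.3974 0.2104] F [-1.9 -3.5 12.4] T [-0.675  0.55   0.035] j7 -1.84 tq 0.554 w 0.465 g 51 j3 -0.32 j6 1.02
```

>>> drive_tool:
  increments:
    - {"claw": 0.034, "dx": 0, "dy": 0, "dz": 0, "wx": 0, "wy": 0, "wz": 4}

```text
t: 33.9
eef_pos: [0.5147, 0.3974, 0.2104]
tool_rot: [-0.0, 0.96, 0.279, 0.001]
contact_force: [-0.9, -3.1, 11.6]
gripper_width: 0.465
grasp_force: 50.8
```

```bash
python3 r.py
```

```text
t 33.9 yaw 32.4 pos [0.5147 0.3974 0.2104] F [-0.9 -3.1 11.6] T [-0.707  0.477  0.17 ] j7 -1.90 tq 0.527 w 0.465 g 51 j3 -0.31 j6 1.02
```

>>> drive_tool:
  increments:
    - {"claw": 0.034, "dx": 0, "dy": 0, "dz": 0, "wx": 0, "wy": 0, "wz": 4}

```text
t: 34.02
eef_pos: [0.5147, 0.3973, 0.2104]
tool_rot: [-0.0, 0.97, 0.245, 0.001]
contact_force: [-2.0, -3.1, 13.0]
gripper_width: 0.458
grasp_force: 50.8
```

```bash
python3 r.py
```

```text
t 34.02 yaw 28.4 pos [0.5147 0.3973 0.2104] F [-2.  -3.1 13. ] T [-0.758  0.476  0.126] j7 -1.96 tq 0.504 w 0.458 g 51 j3 -0.29 j6 1.02
```

Two clear clicks: torque peaks at yaw 76 and 44, each followed by a drop to about 0.02–0.03. The 32° spacing fits the 0.52 rad tooth, and no earlier drop went that deep. I stop, release and rise.

>>> drive_tool:
  increments:
    - {"claw": 0.034, "dx": 0, "dy": 0, "dz": 0, "wx": 0, "wy": 0, "wz": 0}
    - {"claw": 0.065, "dx": 0, "dy": 0, "dz": 0, "wx": 0, "wy": 0, "wz": 0}
    - {"claw": 0.065, "dx": 0, "dy": 0, "dz": 0, "wx": 0, "wy": 0, "wz": 0}
    - {"claw": 0.065, "dx": 0, "dy": 0, "dz": 0, "wx": 0, "wy": 0, "wz": 0}
    - {"claw": 0.065, "dx": 0, "dy": 0, "dz": -0.02, "wx": 0, "wy": 0, "wz": 0}
    - {"claw": 0.065, "dx": 0, "dy": 0, "dz": -0.05, "wx": 0, "wy": 0, "wz": 0}
    - {"claw": 0.065, "dx": 0, "dy": 0, "dz": -0.05, "wx": 0, "wy": 0, "wz": 0}
    - {"claw": 0.065, "dx": 0, "dy": 0, "dz": 0, "wx": 0, "wy": 0, "wz": 0}
    - {"claw": 0.065, "dx": 0, "dy": 0, "dz": 0, "wx": 0, "wy": 0, "wz": 0}

```text
t: 35.15
eef_pos: [0.5137, 0.3971, 0.3291]
tool_rot: [-0.0, 0.969, 0.246, 0.0]
contact_force: [-0.1, 0.0, -0.0]
gripper_width: 0.762
grasp_force: 0.0
```

```bash
python3 r.py; python3 - <<'E'
from fit import *
import armang
p=armang.p;print("lid",fit("scene",p,(.5137,.3955),0,[(.042,.108)],span=.005).round(4)[:3])
# marks: brightness round the skirt/collar (r 16.5 mm) as seen by the scene camera
g=cv2.cvtColor(p,cv2.COLOR_RGB2GRAY).astype(int);P=armang.P
q=P[(armang.d>0)&(np.linalg.norm(P[...,:2]-[.5137,.397],axis=-1)<.03)&(P[...,2]>.2)];print("knob top",np.percentile(q[:,2],90))
u,v=map(int,proj("scene",(.5137,.397,.1735)));print(g[v-14:v+12,u-12:u+13])
E
```

```text
t 35.15 yaw 28.5 pos [0.5137 0.3971 0.3291] F [-0.1  0.  -0. ] T [ 0.015 -0.013  0.012] j7 -1.93 tq 0.004 w 0.762 g 0 j3 -0.30 j6 1.24
[(85, 7), (90, 18), (95, 84), (100, 113), (105, 34)]
lid [[86.7556  0.5117  0.3945]
 [86.565   0.5117  0.3955]
 [86.4992  0.5127  0.3945]]
knob top 0.4779346745918377
[[213 215 215 216  93  28  72  90  72  67  56 111 155 196 202 200 202 200
  198 197 161  68  27  29  65]
 [203 209 217 152  58  28 107 106 144 191 197 198 196 201 201 200 198 198
  198 200 108  41  27  34  50]
 [214 213 213 137  49  20  40 107 190 201 199 200 202 200 199 201 202 200
  202 158  63  25  20  54 108]
 [210 209 205 131  47  26  19  41 105 194 202 204 204 201 203 201 204 198
  111  56  28  29  23  50 168]
 [206 204 206 136  52  17  28  27  37  63  91 105 133 149 129 112  86  69
   42  23  26  23  15  39 136]
 [209 211 213 138  49  24  21  30  32  35  38  44  49  57  49  32  28  28
   22  21  18  21  18  37 115]
 [182 211 214 136  50  24  18  20  27  34  32  36  32  37  27  26  28  20
   23  20  16  17  17  51 127]
 [204 208 208 133  44  21  15  16  18  16  27  21  25  23  20  
[... 1232 characters left out ...]
57 127 125 144 137 122 122 115 100 103
  100  97  96 147 206 149  94]
 [145 145 134 114 107 122 120 115 119 142 171 131 117 106 102 104 108 110
   93  92 141 201 212 152  94]
 [149 153 142 129 121 115 122 116 121 125 126 126 147 142 119 132  99  92
   90  92 144 205 213 150  91]
 [149 146 136 130 121  84 122 137 153 136 128 123 121 121 118 112 105  90
   93  93 146 204 212 147  95]
 [ 85  95  90  86  83 136 197 186 179 176 165 153 136 123 116 109 102 100
   98  94 147 204 213 150  92]
 [170 159 162 190 187 192 191 182 179 181 183 181 173 132 114 106 102  92
   97  94 146 202 197 140  91]
 [205 203 206 209 209 191 187 182 183 183 182 182 156 108  89 106 103 101
   98  96 109 178 203 149  95]]
```

```bash
python3 -c "
from station import *
print(hand_in())"
```

```text
the job is handed in; nothing more can be done
None
```

I handed the job in at about 35 s of the 72 s allowed: the lid is seated, the clamp arm is at its stop, and I felt two clutch clicks in the torque, but could not see the index marks to confirm the count; `hand_in()` gave no verdict.

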